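Step off the display spacing, set the price card, pack the sliding-cover case

ROBOT

A 7-joint arm with a two-finger parallel gripper is mounted at the origin on the work surface; the furniture and walls round the work are solid. World frame = base frame: x ahead of the robot, y to its left, z up, the work surface at z = 0. Lengths are in m, angles in degrees, forces in N, time in s.
With the tool pointing down it reaches from about 0.4 to 0.875 m from the base axis. Payload 6.5 kg.
Tool frame: the origin (TCP) lies at the very end of the fingers, on their centre line; the grasp point (between the pads) lies 19 mm behind it; z points along the fingers, y is the line along which they close (so a half turn about z gives the same grasp; the last joint's range is limited). The gripper opens to 85 mm and grips with 20 to 120 N. Pads are 22 mm wide; open, the fingers measure 114 mm over their backs; the gripper's body (76 mm by 85 mm) begins 54 mm behind the grasp point. The pads swing forward as they close: fully open they stand 13 mm farther back than shut.
Start: joints at [-69.511, 30.733, -0.252, 88.115, 0.149, 61.152, -4.079], TCP at [0.267, 0.592, 0.231] pointing down, gripper open.
Joint ranges: [-154.64, 154.64], [-21.42, 123.67], [-72.66, 72.17], [13.99, 137.28], [-74.86, 254.86], [10.95, 109.41], [-158.01, 158.01]. Speed limits (degrees/s): [136.94, 136.94, 180, 180, 180, 180, 180].

INTERFACE

Orientations are given as a 3x3 rotation matrix whose columns are the frame's x, y, z axes.
In Python, from plant import arm gives the robot as it stands.
- The arm moves only by the tool play_rows, never from a script. Its argument "motion" is a list of rows, each a list of 6 numbers: the shift along the world's x, y, z scaled (see below), then the turn, a rotation vector about the world's x, y, z scaled (see below). A call has 1 to 8 rows; each row is the pose to reach, as a shift and turn from the pose commanded when the call began; what a row does not reach only later rows make up. The controller multiplies each number of a shift by 0.15 m and each number of a turn by 90 degrees. A row lasts 1/10 s, in which the tool goes at most 50 mm and 8.59 degrees, less where a joint would pass 70% of its speed; a pose out of reach is approached as far as the arm can. A call with a number of a shift or a turn outside -1 to 1 is refused whole. A call with a gripper value outside its range is refused whole. "gripper" is the gripper command: -1 is shut, 1 is fully open, values between are in proportion, set as the call begins (left out, the last holds). The fingers move at their own pace and stop on an object; "squeeze" is the grip in N (left out, the last holds). Time passes only in rows, so rows that repeat a pose let the fingers close. It gives the time, the measured TCP pose, the force, the opening and the grip force at its end, in the units of the state.
- arm.get_state(): the state, without advancing time (a new reading comes with each control period).
- arm.get_image(name): name is "scene" or "top" or "wrist"; returns a dict with "image" (384x512x3 uint8, blue, green, red), "z_map" (384x512 float32, m along the optical axis (not along the pixel's ray), 0 where there is no reading), "K" (3x3 intrinsics, pixels), "rvec" (rotation vector, rad) and "tvec" (3), from world to camera coordinates, as OpenCV has them; the wrist camera has in their place "tool_from_camera" (4x4, takes a point from camera to tool coordinates, whose origin is the TCP and whose axes are the flange's). Camera axes: x right, y down, z forward; pixel columns grow to the right and rows downward; lengths in m; the calibration is good to about 2 mm. A picture is of the moment at which its call begins: read the wrist's pose just before it.
- arm.finish_job(): hands the job in; it is judged then, once.
The state is a dict: "time": time; "joint_positions": joint angles; "dq": joint speeds; "joint_torque": joint torques, N m; "ee_pos": TCP position; "orientation": TCP orientation; "wrist_force": force on the tool from outside, world axes, zero at the start; "wrist_torque": the same for the moment, N m; "gripper_width": opening from 0.0 (shut) to 1.0 (fully open); "grip_force": force on a finger pad.
Only numpy, scipy, OpenCV 4.12 (cv2) and the standard library are available. Lean on these libraries where they do the work, as an engineer would, in place of code of your own. Each camera call takes 0.05 s, during which the arm holds its last target. There are 200 camera calls.

TASK

Space out the next price card: starting from where the wooden spacing stick lies against the brass stop, walk it along the strip towards the left, end over end, by standing it up on its left end and laying it over to the left, and then the same again about its other end - without ever lifting it clear of the strip or letting the standing end slide. Then stand the price card upright on the strip, in line with the stick, its narrow end close against the stick's left end; only after that pick up the stick, put it and every pen lying on the counter flat inside the wooden sliding-cover case, and slide the cover fully shut. Leave the other things where they are.

Things in the scene. Friction and masses are not known exactly. Their poses are not given: they have to be found in the camera images.
- strip: fixed thin wooden setting-out strip on the counter, 50 mm (x) x 500 mm (y) x 5 mm thick; origin at the centre of its underside, own y along its length (to the left seen from the robot), z up. Its top is 5 mm above the counter; things are set on its centre line (own x = 0). It is set at a slightly different place and angle each time.
- stop (a point): middle of the face of the low brass stop at the strip's right end, at the strip's top surface (strip frame x 0, y -0.235, z 0.005). The stop is 18 mm wide (x), 8 mm thick and reaches 11 mm above the strip; it lies to the right of this point.
- stick: loose square wooden spacing stick, 22 x 110 x 22 mm, 0.1 kg (0.07 to 0.13), brass dots on both ends; origin at the middle of one long face (the underside at the start), own y along its length, z up at the start. It starts on the strip, own y to the left, its right end 1 to 5 mm from the stop. Tipped over about its lower left edge it stands 22 mm deep on its end, so each complete end-over-end step moves it 110 + 22 = 132 mm to the left.
- stick_a (a point): centre of the stick's end face at own +y (the left end at the start)
- stick_b (a point): centre of the stick's end face at own -y (the right end at the start, by the stop)
- price_card: loose slate price card standing in a beech block; block 30 mm (own x) x 88 mm (own y) x 15 mm high, slate 8 mm thick (own x -3 to +5 mm), 74 mm long (own y), reaching 60 mm high: pinch the slate from above. Origin at the centre of its underside, z up. 30 g. There is another price card further off by the glass display case that is no part of the job. In the right place its 88 mm length lies along the strip and its block's end is 0 to 12 mm left of the stick's end.
- pen_a: ball pen lying on its side, bounding size 10 x 137 x 11 mm, 14 g; origin at the middle of its underside, own y along its length, z up. May be absent (then None).
- pen_b: ball pen lying on its side, bounding size 10 x 137 x 11 mm, 14 g; origin at the middle of its underside, own y along its length, z up. May be absent (then None).
- pen_c: ball pen lying on its side, bounding size 10 x 137 x 11 mm, 14 g; origin at the middle of its underside, own y along its length, z up. May be absent (then None).
- case: fixed wooden case with a sliding cover; outside 122 mm (own x) x 162 mm (own y), inside 108 x 150 mm and 28 mm deep; origin at the centre of its underside, inner floor 5 mm above it, wall tops 33 mm, side rails 43 mm (6 mm wide along the long sides). Own y is the way the cover opens (roughly to the left), z up. Everything must lie below the cover, so within 28 mm of the inner floor.
- cover (a joint): how far the case's cover is slid open along the case's own +y, in m: 0 shut, 0.152 fully open (all of the case's inside then open from above). Starts 0 to 20 mm ajar, stays where it is left, sliding friction about 1 N.
- cover_grip (a point): centre of the grip bar on top of the cover, 44 mm (case x) x 12 mm (case y) x 18 mm high, standing on the cover's top, which is 39 mm above the counter: the centre is 48 mm above the counter, the top 57 mm. Moves with the cover; pinch the bar across its 12 mm (fingers closing along case y).
- ribbon_roll: bystander: roll of ribbon lying flat, 64 x 67 x 20 mm, origin at the centre of its underside
- ink_pad: bystander: closed tin ink pad lying flat, 57 x 87 x 16 mm, origin at the centre of its underside
Mind the look-alikes: they are no part of the job. There is more than one size of the stick; the job needs the larger.

How it is judged (in metres and radians):
On the way, in this order (a step that is already met when the one before it is completed fails the run):
1. the stick stands on its left end, one stick length from the stop (angle between the y axis of stick and the z axis of strip, either way round below 0.15 rad and z of stick_b in the frame of strip above 0.09 m and z of stick_a in the frame of strip below 0.025 m and y of stick_a in the frame of strip between -0.132 and -0.096 m and x of stick_a in the frame of strip between -0.018 and 0.018 m), for 0.2 s.
2. the stick lies along the strip again, one step on (y of stick_b in the frame of strip between -0.011 and 0.025 m and y of stick_a in the frame of strip between -0.121 and -0.085 m and x of stick_b in the frame of strip between -0.018 and 0.018 m and x of stick_a in the frame of strip between -0.018 and 0.018 m and z of each of stick_b, stick_a in the frame of strip below 0.022 m and linear speed of stick below 0.03 m/s), for 0.2 s.
3. the stick stands on its other end (angle between the y axis of stick and the z axis of strip, either way round below 0.15 rad and z of stick_a in the frame of strip above 0.09 m and z of stick_b in the frame of strip below 0.025 m and y of stick_b in the frame of strip between 0 and 0.036 m and x of stick_b in the frame of strip between -0.018 and 0.018 m), for 0.2 s.
4. the stick lies along the strip two steps on (y of stick_a in the frame of strip between 0.121 and 0.157 m and y of stick_b in the frame of strip between 0.011 and 0.047 m and x of stick_a in the frame of strip between -0.018 and 0.018 m and x of stick_b in the frame of strip between -0.018 and 0.018 m and z of each of stick_a, stick_b in the frame of strip below 0.022 m and linear speed of stick below 0.03 m/s), for 0.2 s.
5. the price card stands on the strip in line with the stick, close to its left end, and is let go, the stick still lying there (all of step 4 and y of price_card in the frame of strip between 0.16 and 0.216 m and x of price_card in the frame of strip between -0.02 and 0.02 m and z of price_card in the frame of strip between 0 and 0.01 m and angle between price_card's own z axis and vertical below 0.1 rad and angle between the y axis of price_card and the y axis of strip, either way round below 0.2 rad and horizontal distance between price_card and stick_a below 0.066 m and contact force between the fingers and price_card below 0.1 N), for 0.2 s.
At the end, for the whole second after the job is handed in: the price card stands upright on the strip in line with it (within 0.2 rad, 20 mm sideways), at the place where the walked stick's left end was (its block's end within about 25 mm); the stick and every pen present lie inside the case, at rest; the cover is shut to within 6 mm (y of price_card in the frame of strip between 0.16 and 0.216 m and x of price_card in the frame of strip between -0.02 and 0.02 m and z of price_card in the frame of strip between 0 and 0.01 m and angle between price_card's own z axis and vertical below 0.1 rad and angle between the y axis of price_card and the y axis of strip, either way round below 0.2 rad and x of stick in the frame of case between -0.054 and 0.054 m and y of stick in the frame of case between -0.03 and 0.03 m and z of stick in the frame of case between -0.005 and 0.03 m and linear speed of each of stick, pen_a, pen_b, pen_c below 0.02 m/s and x of pen_a in the frame of case between -0.054 and 0.054 m and y of pen_a in the frame of case between -0.03 and 0.03 m and z of pen_a in the frame of case between -0.005 and 0.03 m and x of pen_b in the frame of case between -0.054 and 0.054 m and y of pen_b in the frame of case between -0.03 and 0.03 m and z of pen_b in the frame of case between -0.005 and 0.03 m and x of pen_c in the frame of case between -0.054 and 0.054 m and y of pen_c in the frame of case between -0.03 and 0.03 m and z of pen_c in the frame of case between -0.005 and 0.03 m and value of joint cover below 0.006 m); the robot touches nothing.
It fails at once if the stick is lifted clear (both ends more than 19 mm higher than when it lies on the strip) before the price card stands in its place (z of each of stick_a, stick_b in the frame of strip above 0.035 m and not (y of price_card in the frame of strip between 0.16 and 0.216 m and x of price_card in the frame of strip between -0.02 and 0.02 m and z of price_card in the frame of strip between 0 and 0.01 m and angle between price_card's own z axis and vertical below 0.1 rad and angle between the y axis of price_card and the y axis of strip, either way round below 0.2 rad)).
It fails at once if the ribbon roll or the ink pad is pushed more than 40 mm from its place (distance of any of ribbon_roll, ink_pad from where it was at the start of the episode above 0.04 m).
Of pen_a, pen_b, pen_c only 1 to 3 are there at a start; the rules pass over those that are not, and their reading is None.
At some moment in a run one of pen_a, pen_b, pen_c may be knocked a few centimetres aside while the robot is not near it.
Once in a run the grip may slacken for a moment while it holds something.
It also fails if it takes over 210 s, if anything falls off the work surface, if the arm or the gripper's body presses on something with over 40 N, if the wrist force passes 120 N, or if a joint passes its speed limit or range.

## Working session

There is one attempt and no reset: what is moved stays moved. The work goes in short steps, Python scripts to look and compute and a tool call to move; the robot and the scene stay as the last step left them, time stands still between calls to the robot, and variables do not carry over. Pictures are saved under pics/ and viewed, at most 14 in all, crops included, and the job is handed in when it is done.

Besides the shell and the picture viewer there is one more tool, called after "Request:" in YAML: its name, and indented under it one key for each argument. play_rows: Moves the arm, as the interface text tells. Its arguments: {"type":"object","properties":{"motion":{"type":"array"},"gripper":{"type":"number"},"squeeze":{"type":"number"}},"required":["motion"]}

```bash
ls; mkdir -p pics; cat > h.py <<'E'
import numpy as np, cv2
from plant import arm
def cam(n):
    s=arm.get_state(); d=arm.get_image(n)
    if n=='wrist':
        T=np.eye(4);T[:3,:3]=np.array(s['orientation']);T[:3,3]=s['ee_pos']
        M=T@np.array(d['tool_from_camera'])
    else:
        R=cv2.Rodrigues(np.array(d['rvec'],float))[0];M=np.eye(4);M[:3,:3]=R.T;M[:3,3]=-R.T@np.array(d['tvec'],float).ravel()
    d['M']=M;return d
def cloud(d):
    K=d['K'];z=d['z_map'];v,u=np.mgrid[:z.shape[0],:z.shape[1]]
    P=np.stack([(u-K[0,2])/K[0,0]*z,(v-K[1,2])/K[1,1]*z,z],-1)
    W=P@d['M'][:3,:3].T+d['M'][:3,3]; W[z==0]=np.nan
    return W
def ray(d,u,v,h):
    K=d['K'];r=d['M'][:3,:3]@np.array([(u-K[0,2])/K[0,0],(v-K[1,2])/K[1,1],1]);c=d['M'][:3,3]
    return c+r*(h-c[2])/r[2]
def proj(d,p):
    q=np.linalg.inv(d['M'])@np.append(p,1);K=d['K'];return K[0,0]*q[0]/q[2]+K[0,2],K[1,1]*q[1]/q[2]+K[1,2]
E
python3 - <<'E'
from h import *
import pickle
s=arm.get_state();print({k:np.round(v,3).tolist() for k,v in s.items()})
for n in ['scene','top','wrist']:
    d=cam(n);cv2.imwrite(f'pics/{n}0.png',d['image']);pickle.dump(d,open(f'{n}0.pkl','wb'));print(n,np.round(d['M'],3).tolist(),d['K'][0,0])
a=cv2.imread('pics/top0.png');cv2.imwrite('pics/top0b.png',cv2.resize(a,(800,600),interpolation=cv2.INTER_CUBIC))
E
```

```text
pics
{'time': 0.0, 'joint_positions': [-69.512, 30.78, -0.251, 88.17, 0.149, 61.151, -4.081], 'dq': [-0.039, -0.031, -0.021, -0.037, 0.067, -0.038, 0.099], 'joint_torque': [-0.001, -58.34, 1.047, -25.911, 0.012, 0.009, 0.0], 'ee_pos': [0.267, 0.592, 0.23], 'orientation': [[-0.912, 0.411, -0.001], [0.411, 0.912, -0.002], [-0.0, -0.002, -1.0]], 'wrist_force': [-0.051, -0.151, -0.418], 'wrist_torque': [-0.033, 0.021, -0.022], 'grip_force': 0.0, 'gripper_width': 0.997}
scene [[0.618, -0.298, 0.727, -0.359], [-0.786, -0.262, 0.56, -0.619], [0.024, -0.918, -0.396, 0.523], [0.0, 0.0, 0.0, 1.0]] 371.3440963067591
top [[-0.019, -0.998, 0.067, 0.345], [-1.0, 0.02, 0.01, -0.012], [-0.011, -0.067, -0.998, 1.302], [0.0, 0.0, 0.0, 1.0]] 475.30893815083544
wrist [[0.411, 0.877, 0.248, 0.203], [0.912, -0.395, -0.114, 0.62], [-0.002, 0.273, -0.962, 0.373], [0.0, 0.0, 0.0, 1.0]] 289.6327037481447
```

View pics/top0b.png

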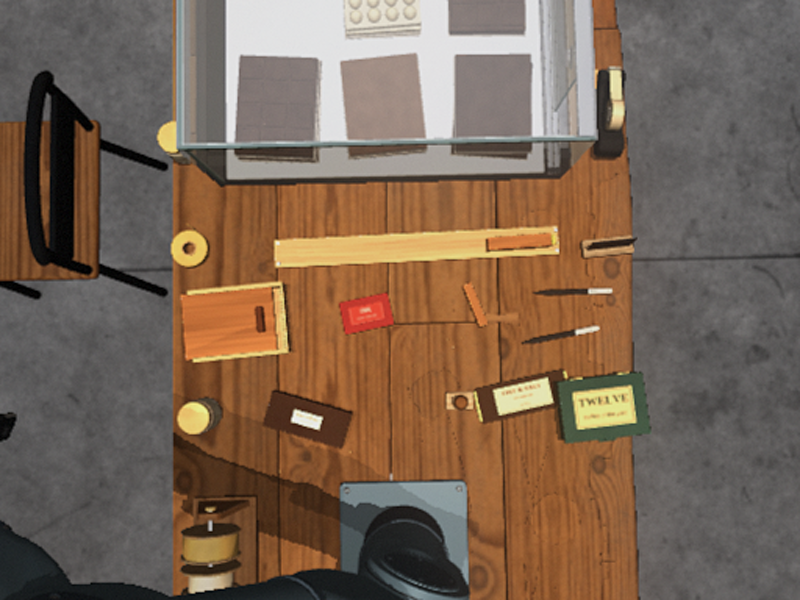

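View pics/scene0.png

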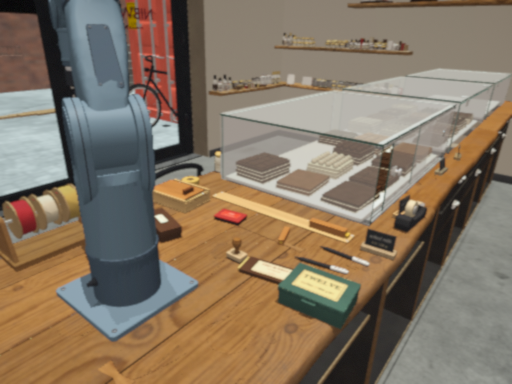

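The top view, in 800x600 pixels, shows:
- The strip runs from (275,252) to (558,240), with the stick on its right end at (520,241).
- The case is at (235,322), with its grip bar at (260,319).
- The pens are at (573,292) and (560,334), and the price card is at (608,246).
- The look-alike short sticks are at (474,305) and (500,317).

The other card is far off by the glass case, at scene (440,165).

```bash
python3 - <<'E'
from h import *
import pickle
d=pickle.load(open('top0.pkl','rb'));W=cloud(d)
pts=dict(stripL=(276,252),stripR=(557,240),stickL=(487,243),stickR=(552,239),card=(608,246),pen1=(573,292),pen1L=(534,291),pen1R=(612,291),pen2L=(523,342),pen2R=(598,327),caseTL=(182,294),caseTR=(284,284),caseBR=(288,351),caseBL=(190,360),grip=(261,319),roll=(190,248),pad=(367,314),table=(430,210),short1=(474,305),short2=(503,317))
for k,(u,v) in pts.items():
    u=int(round(u*.64));v=int(round(v*.64));w=W[v,u];print(k,np.round(w,3),'ray@0.01',np.round(ray(d,u,v,.01)[:2],3))
# RMS table
t=W[130:140,200:350,2];print(np.nanmean(t),np.nanstd(t))
s=pickle.load(open('scene0.pkl','rb'));
E
```

```text
stripL [0.509 0.215 0.004] ray@0.01 [0.508 0.214]
stripR [ 0.518 -0.277  0.007] ray@0.01 [ 0.518 -0.276]
stickL [ 0.513 -0.154  0.024] ray@0.01 [ 0.515 -0.156]
stickR [ 0.52  -0.266  0.018] ray@0.01 [ 0.521 -0.268]
card [ 0.504 -0.358  0.038] ray@0.01 [ 0.508 -0.365]
pen1 [ 0.427 -0.302  0.012] ray@0.01 [ 0.427 -0.303]
pen1L [ 0.431 -0.236  0.002] ray@0.01 [ 0.431 -0.235]
pen1R [ 0.429 -0.373 -0.   ] ray@0.01 [ 0.428 -0.37 ]
pen2L [ 0.342 -0.214  0.006] ray@0.01 [ 0.342 -0.213]
pen2R [ 0.366 -0.344  0.009] ray@0.01 [ 0.366 -0.344]
caseTL [ 0.439  0.385 -0.002] ray@0.01 [0.438 0.381]
caseTR [0.45  0.2   0.012] ray@0.01 [0.451 0.201]
caseBR [0.334 0.19  0.046] ray@0.01 [0.333 0.196]
caseBL [0.324 0.356 0.04 ] ray@0.01 [0.323 0.365]
grip [0.39  0.233 0.053] ray@0.01 [0.391 0.242]
roll [ 0.519  0.368 -0.002] ray@0.01 [0.517 0.365]
pad [0.396 0.056 0.018] ray@0.01 [0.396 0.057]
table [ 0.579 -0.056  0.   ] ray@0.01 [ 0.577 -0.056]
short1 [ 0.408 -0.128  0.017] ray@0.01 [ 0.409 -0.128]
short2 [ 0.386 -0.181 -0.001] ray@0.01 [ 0.386 -0.179]
8.92323853379028e-05 0.003214064319274021
```

Request:
play_rows:
  motion:
    - [0.6,-1,0.13,0,0,-0.36]
    - [0.6,-1,0.13,0,0,-0.36]
    - [0.6,-1,0.13,0,0,-0.36]
    - [0.6,-1,0.13,0,0,-0.36]
    - [0.6,-1,0.13,0,0,-0.36]
  gripper: 1

```text
time: 0.65
ee_pos: [0.3608, 0.4382, 0.2513]
orientation: [[-0.541, 0.841, 0.002], [0.841, 0.541, -0.002], [-0.002, 0.001, -1.0]]
wrist_force: [-0.3, 0.6, 0.6]
gripper_width: 0.998
grip_force: 0.0
```

Request:
play_rows:
  motion:
    - [0.6,-1,0,0,0,-0.36]
    - [0.6,-1,0,0,0,-0.36]
    - [0.6,-1,0,0,0,-0.36]
    - [0.6,-1,0,0,0,-0.36]
    - [0.6,-1,0,0,0,-0.36]
    - [0.6,-1,0,0,0,-0.36]
    - [0.6,-1,0,0,0,-0.36]

```text
time: 1.35
ee_pos: [0.4462, 0.2945, 0.2505]
orientation: [[-0.021, 1.0, -0.001], [1.0, 0.021, 0.001], [0.001, -0.001, -1.0]]
wrist_force: [-0.2, 0.5, 0.9]
gripper_width: 0.997
grip_force: 0.0
```

```bash
python3 - <<'E'
from h import *
import pickle
s=arm.get_state();print({k:np.round(v,3).tolist() for k,v in s.items() if k in('time','joint_positions','ee_pos','orientation')})
d=cam('wrist');cv2.imwrite('pics/w1.png',d['image']);pickle.dump(d,open('w1.pkl','wb'))
E
```

```text
{'time': 1.35, 'joint_positions': [-53.139, 18.612, 18.542, 105.421, -7.004, 57.083, -30.495], 'ee_pos': [0.446, 0.295, 0.251], 'orientation': [[-0.021, 1.0, -0.001], [1.0, 0.021, 0.001], [0.001, -0.001, -1.0]]}
```

Request:
play_rows:
  motion:
    - [0,-1,0,0,0,0]
    - [0,-1,0,0,0,0]
    - [0,-1,0,0,0,0]
    - [0,-1,0,0,0,0]

```text
time: 1.8
ee_pos: [0.447, 0.1367, 0.2509]
orientation: [[-0.009, 1.0, -0.0], [1.0, 0.009, -0.002], [-0.002, -0.001, -1.0]]
wrist_force: [0.6, 0.9, 0.3]
gripper_width: 1.001
grip_force: 0.0
```

Request:
play_rows:
  motion:
    - [0,-1,0,0,0,0]
    - [0,-1,0,0,0,0]
    - [0,-1,0,0,0,0]
    - [0,-1,0,0,0,0]

```text
time: 2.2
ee_pos: [0.4471, -0.0127, 0.2512]
orientation: [[-0.009, 1.0, 0.001], [1.0, 0.009, -0.002], [-0.002, 0.001, -1.0]]
wrist_force: [0.3, 1.3, 0.3]
gripper_width: 1.003
grip_force: 0.0
```

Request:
play_rows:
  motion:
    - [0,-1,0,0,0,0]
    - [0,-1,0,0,0,0]
    - [0,-1,0,0,0,0]
    - [0,-1,0,0,0,0]
    - [0,-1,0,0,0,0]
    - [0,-1,0,0,0,0]

```text
time: 2.8
ee_pos: [0.4479, -0.1552, 0.2505]
orientation: [[-0.02, 1.0, -0.0], [1.0, 0.02, 0.001], [0.001, -0.0, -1.0]]
wrist_force: [0.1, 0.7, -0.8]
gripper_width: 0.998
grip_force: 0.0
```

```bash
python3 - <<'E'
from h import *
import pickle
s=arm.get_state();print({k:np.round(v,3).tolist() for k,v in s.items() if k in('time','joint_positions','ee_pos','orientation')})
d=cam('wrist');cv2.imwrite('pics/w2.png',d['image']);pickle.dump(d,open('w2.pkl','wb'))
E
```

```text
{'time': 2.8, 'joint_positions': [-15.796, 13.352, 34.493, 114.286, -9.226, 55.039, 24.412], 'ee_pos': [0.448, -0.155, 0.251], 'orientation': [[-0.02, 1.0, -0.0], [1.0, 0.02, 0.001], [0.001, -0.0, -1.0]]}
```

View pics/w1.png

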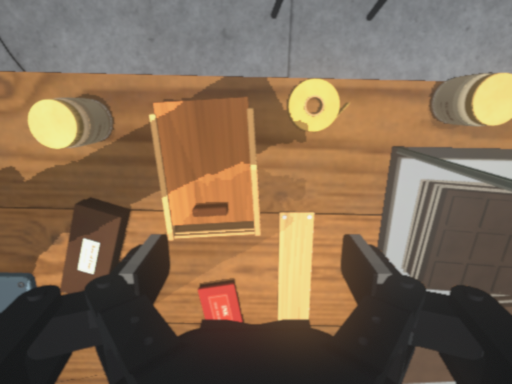

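View pics/w2.png

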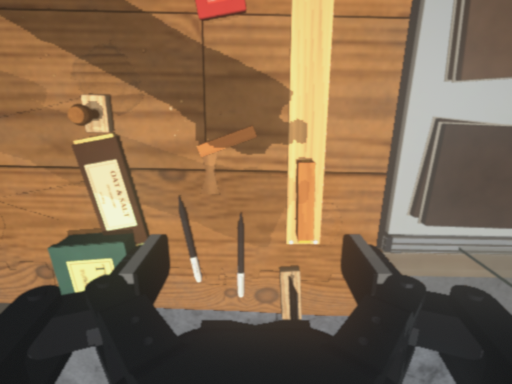

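Wrist view 1, at y=0.29, shows the case with its rails at (152-260, 115-240), its grip bar at (210,209), and the strip's left end at (281-314,212). Wrist view 2 shows the large stick at (306,200) on the strip and the brass stop at about (304,243). It also has pens at (190,238) and (241,254), the price card at (290,292), and the smaller look-alike sticks at (227,141) and (212,175). The stick on the strip is the larger one and touches the stop, so it is the one meant. I'll measure next and make an enlarged crop.

```bash
python3 - <<'E'
from h import *
import pickle
w1=pickle.load(open('w1.pkl','rb'));w2=pickle.load(open('w2.pkl','rb'));tp=pickle.load(open('top0.pkl','rb'))
f=lambda d,h,*p:[np.round(ray(d,u,v,h)[:2],4).tolist() for u,v in p]
print('stripL',f(w1,.005,(281,212),(314,212)))
print('stripR',f(w2,.005,(287,243),(320,243)))
print('stick',f(w2,.027,(298,158),(313,158),(298,240),(314,240)))
print('pens',f(w2,.006,(180,196),(198,281),(241,212),(241,296)))
print('grip',f(w1,.057,(193,202),(228,202),(193,216),(228,216)))
print('case rails',f(w1,.043,(150,115),(248,108),(169,240),(260,236)))
for n,d,bx,zr in [('stick',w2,(285,140,330,250),(.018,.04)),('pen2',w2,(170,190,210,290),(.005,.03)),('pen1',w2,(225,205,255,300),(.005,.03)),('grip',w1,(180,195,240,225),(.05,.075)),('card',w2,(270,255,320,318),(.03,.09)),('cardblk',w2,(270,255,320,318),(.009,.025)),('pad',w1,(195,275,245,320),(.01,.03))]:
    W=cloud(d);m=np.zeros(W.shape[:2],bool);m[bx[1]:bx[3],bx[0]:bx[2]]=1
    m&=(W[...,2]>zr[0])&(W[...,2]<zr[1]);p=W[m]
    (c,sz,a)=cv2.minAreaRect((p[:,:2]*1000).astype(np.float32));q=p[:,:2]-p[:,:2].mean(0);u=np.linalg.svd(q,full_matrices=False)[2][0]
    print(n,len(p),'rect',np.round(c,1),np.round(sz,1),'mean',np.round(p.mean(0),4),'dir deg from y',round(np.degrees(np.arctan(-u[0]/u[1])),1),'zmed',np.median(p[:,2]).round(4))
Wt=cloud(tp);print('glass x',np.round([Wt[115,u] for u in(150,200,250,300,350)],3).tolist())
a=cv2.resize(w2['image'][60:330,150:350],None,fx=2.2,fy=2.2,interpolation=cv2.INTER_CUBIC);b=cv2.resize(w1['image'][80:260,130:330],(400,360));c=np.zeros((max(a.shape[0],360),a.shape[1]+350,3),np.uint8)
c[:a.shape[0],:a.shape[1]]=a;c[:360,a.shape[1]:]=b[:,:350];cv2.imwrite('pics/c1.png',c[:600])
E
```

```text
stripL [[0.4834, 0.2178], [0.5304, 0.2189]]
stripR [[0.496, -0.2802], [0.5446, -0.2792]]
stick [[0.5013, -0.1498], [0.5204, -0.1494], [0.5082, -0.2644], [0.5303, -0.2639]]
pens [[0.3424, -0.2105], [0.363, -0.3463], [0.428, -0.2326], [0.429, -0.3717]]
grip [[0.3698, 0.2481], [0.4126, 0.249], [0.3691, 0.2297], [0.4125, 0.2307]]
case rails [[0.3203, 0.35], [0.4352, 0.3603], [0.3329, 0.1894], [0.4533, 0.1978]]
stick 1364 rect [ 514.9 -209.8] [ 22.4 110.1] mean [ 0.5142 -0.2066  0.0265] dir deg from y 2.9 zmed 0.0267
pen2 564 rect [ 351.8 -279. ] [ 10.8 133.9] mean [ 0.3525 -0.2788  0.009 ] dir deg from y 10.3 zmed 0.0092
pen1 532 rect [ 427.2 -302.6] [  9.3 136.9] mean [ 0.4271 -0.3035  0.009 ] dir deg from y 0.4 zmed 0.0092
grip 345 rect [389.2 235.8] [43.1 12.3] mean [0.3893 0.2366 0.056 ] dir deg from y -85.3 zmed 0.0564
card 211 rect [ 504.8 -355.6] [ 6.2 57.3] mean [ 0.5044 -0.3485  0.0468] dir deg from y 3.1 zmed 0.0478
cardblk 716 rect [ 503.8 -361.5] [30.  83.2] mean [ 0.5014 -0.3544  0.015 ] dir deg from y 2.1 zmed 0.0148
pad 1311 rect [394.2  68.8] [57.1 65.7] mean [0.3948 0.0729 0.0151] dir deg from y 30.9 zmed 0.0152
glass x [[0.628, 0.278, 0.051], [0.63, 0.146, 0.033], [0.629, 0.011, 0.024], [0.629, -0.126, 0.01], [0.627, -0.264, 0.002]]
```

View pics/c1.png

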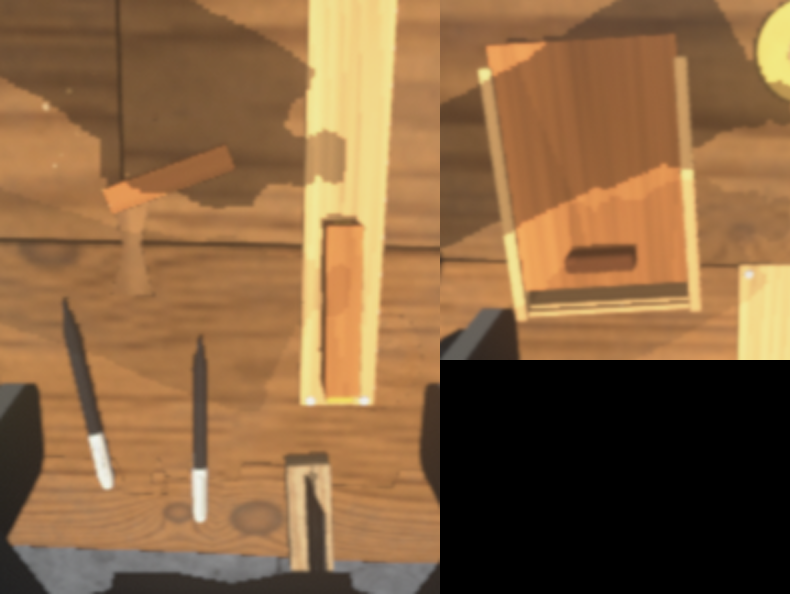

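The crop confirms the 110 mm stick against the brass stop. The two look-alikes are clearly shorter and lie off the strip, and the card is at the right edge. Before using the tilts I'll test them in free space.

Request:
play_rows:
  motion:
    - [0,0,0,0.556,0.015,0]
    - [0,0,0,0.556,0.015,0]
    - [0,0,0,0.556,0.015,0]
    - [0,0,0,0.556,0.015,0]
    - [0,0,0,0.556,0.015,0]
    - [0,0,0,0.556,0.015,0]
    - [0,0,0,0.556,0.015,0]
    - [0,0,0,0.556,0.015,0]

```text
time: 3.65
ee_pos: [0.4476, -0.1565, 0.2503]
orientation: [[-0.007, 1.0, -0.023], [0.643, 0.022, 0.766], [0.766, -0.009, -0.643]]
wrist_force: [0.2, -0.5, 0.3]
gripper_width: 0.997
grip_force: 0.0
```

```bash
python3 -c "
from h import *
s=arm.get_state();print({k:np.round(v,3).tolist() for k,v in s.items() if k in('time','joint_positions','ee_pos','orientation')})"
```

```text
{'time': 3.65, 'joint_positions': [19.714, 36.478, 25.974, 99.285, -45.331, 93.336, 64.6], 'ee_pos': [0.448, -0.157, 0.25], 'orientation': [[-0.007, 1.0, -0.023], [0.643, 0.022, 0.766], [0.766, -0.009, -0.643]]}
```

Request:
play_rows:
  motion:
    - [0,0,0,-0.667,-0.018,0]
    - [0,0,0,-0.667,-0.018,0]
    - [0,0,0,-0.667,-0.018,0]
    - [0,0,0,-0.667,-0.018,0]
    - [0,0,0,-0.667,-0.018,0]
    - [0,0,0,-0.667,-0.018,0]
    - [0,0,0,-0.667,-0.018,0]
    - [0,0,0,-0.667,-0.018,0]

```text
time: 4.45
ee_pos: [0.4495, -0.1494, 0.2516]
orientation: [[-0.03, 0.999, 0.012], [0.984, 0.032, -0.173], [-0.174, 0.007, -0.985]]
wrist_force: [0.4, 0.7, -0.1]
gripper_width: 1.0
grip_force: 0.0
```

Request:
play_rows:
  motion:
    - [0,0,0,-0.611,-0.016,0]
    - [0,0,0,-0.611,-0.016,0]
    - [0,0,0,-0.611,-0.016,0]
    - [0,0,0,-0.611,-0.016,0]
    - [0,0,0,-0.611,-0.016,0]
    - [0,0,0,-0.611,-0.016,0]
    - [0,0,0,-0.611,-0.016,0]
    - [0,0,0,-0.611,-0.016,0]

```text
time: 5.25
ee_pos: [0.4478, -0.1551, 0.2494]
orientation: [[-0.006, 1.0, 0.027], [0.423, 0.027, -0.906], [-0.906, 0.006, -0.423]]
wrist_force: [-0.3, -0.1, -0.1]
gripper_width: 0.999
grip_force: 0.0
```

```bash
python3 -c "
from h import *
s=arm.get_state();print({k:np.round(v,3).tolist() for k,v in s.items() if k in('time','joint_positions','ee_pos','orientation')})"
```

```text
{'time': 5.25, 'joint_positions': [-59.495, 39.221, 45.468, 124.024, 43.21, 56.624, -49.075], 'ee_pos': [0.448, -0.155, 0.249], 'orientation': [[-0.006, 1.0, 0.027], [0.423, 0.027, -0.906], [-0.906, 0.006, -0.423]]}
```

Request:
play_rows:
  motion:
    - [0.47,-0.5,0,0.75,0.02,0]
    - [0.47,-0.5,0,0.75,0.02,0]
    - [0.47,-0.5,0,0.75,0.02,0]
    - [0.47,-0.5,0,0.75,0.02,0]
    - [0.47,-0.5,0,0.75,0.02,0]
    - [0.47,-0.5,0,0.75,0.02,0]
    - [0.47,-0.5,0,0.75,0.02,0]
    - [0.47,-0.5,0,0.75,0.02,0]

```text
time: 6.05
ee_pos: [0.5189, -0.2339, 0.2556]
orientation: [[-0.017, 1.0, 0.01], [0.999, 0.016, 0.05], [0.05, 0.011, -0.999]]
wrist_force: [-1.3, 0.1, -0.6]
gripper_width: 0.996
grip_force: 0.0
```

Request:
play_rows:
  motion:
    - [0,0,-0.8,0.25,0.007,0]
    - [0,0,-0.8,0.25,0.007,0]
    - [0,0,-0.8,0.25,0.007,0]
    - [0,0,-0.8,0.25,0.007,0]
    - [0,0,-0.8,0.25,0.007,0]
    - [0,0,-0.8,0.25,0.007,0]

```text
time: 6.65
ee_pos: [0.5198, -0.2321, 0.1341]
orientation: [[-0.018, 1.0, -0.008], [0.907, 0.02, 0.42], [0.42, 0.001, -0.908]]
wrist_force: [0.4, 1.3, 1.1]
gripper_width: 0.998
grip_force: 0.0
```

```bash
cat >> h.py <<'E'
C=np.array([.5137,-.0307]);TH=np.radians(1.53)
t=np.array([np.cos(TH),np.sin(TH),0]);s_=np.array([-np.sin(TH),np.cos(TH),0])
def w(x,y,z): return np.append(C,0)+x*t+y*s_+np.array([0,0,z])
def strip(p): q=np.array(p)-np.append(C,0);return np.round([q@t,q@s_,q[2]],4)
def show():
    s=arm.get_state();R=np.array(s['orientation']);z=R[:,2]
    print('t',round(s['time'],2),'pos',np.round(s['ee_pos'],4),'strip',strip(s['ee_pos']),'phi',round(np.degrees(np.arctan2(z@s_,-z[2])),1),'yawerr',np.round(np.degrees(np.arctan2(R[1,1],R[0,1])),2),'rolly',np.round(np.degrees(R[2,1]),2),'F',np.round(s['wrist_force'],1),'w',round(s['gripper_width'],3),'gf',round(s['grip_force'],1),'J',np.round(s['joint_positions']))
    return s
def goto(p):
    s=arm.get_state();print('shift',np.round((np.array(p)-s['ee_pos'])/.15,3))
def arc(y0,z0,yp,zp,total,nrow,ncall,x=0,lift=0.):
    # rows about pivot (yp,zp); tool at (y0,z0), roll -total deg
    ang=np.linspace(0,np.radians(total),nrow*ncall+1);P=[]
    for a in ang:
        r=np.array([y0-yp,z0-zp]);P.append(w(x,yp+np.cos(a)*r[0]+np.sin(a)*r[1],zp-np.sin(a)*r[0]+np.cos(a)*r[1]+lift*np.sin(min(2*a,np.pi/2))))
    for c in range(ncall):
        b=c*nrow
        print([np.round([*((P[b+i]-P[b])/.15),*(-(ang[b+i]-ang[b])/(np.pi/2)*t)],3).tolist() for i in range(1,nrow+1)])
E
python3 -c "
from h import *
show();goto(w(0,-.2,.010))"
```

```text
t 6.65 pos [ 0.5198 -0.2321  0.1341] strip [ 0.0007 -0.2015  0.1341] phi 24.8 yawerr 1.13 rolly 0.03 F [0.4 1.3 1.1] w 0.998 gf 0.0 J [ 22.  39.  14.  95. -32.  66.  53.]
shift [-0.005  0.01  -0.828]
```

Request:
play_rows:
  motion:
    - [0,0.01,-0.3,0,0,0.004]
    - [0,0.01,-0.55,0,0,0.004]
    - [0,0.01,-0.7,0,0,0.004]
    - [0,0.01,-0.79,0,0,0.004]
    - [0,0.01,-0.79,0,0,0.004]
    - [0,0.01,-0.79,0,0,0.004]

```text
time: 7.25
ee_pos: [0.5192, -0.2311, 0.0142]
orientation: [[-0.022, 1.0, -0.013], [0.907, 0.025, 0.421], [0.422, -0.002, -0.907]]
wrist_force: [1.1, 0.1, 0.2]
gripper_width: 0.998
grip_force: 0.0
```

```bash
python3 -c "
from h import *
show();goto(w(0,-.2,.010))"
```

```text
t 7.25 pos [ 0.5192 -0.2311  0.0142] strip [ 2.000e-04 -2.005e-01  1.420e-02] phi 24.9 yawerr 1.43 rolly -0.14 F [1.1 0.1 0.2] w 0.998 gf 0.0 J [ 24.  49.  11.  96. -36.  56.  59.]
shift [-0.001  0.003 -0.028]
```

Request:
play_rows:
  motion:
    - [0,0,-0.02,0,0,0]
    - [0,0,-0.02,0,0,0]
    - [0,0,-0.02,0,0,0]
    - [0,0,-0.02,0,0,0]
    - [0,0,-0.02,0,0,0]
    - [0,0,-0.02,0,0,0]
    - [0,0,-0.02,0,0,0]
    - [0,0,-0.02,0,0,0]
  gripper: -1
  squeeze: 60

```text
time: 8.05
ee_pos: [0.5181, -0.2314, 0.0098]
orientation: [[-0.02, 1.0, -0.014], [0.906, 0.024, 0.422], [0.423, -0.004, -0.906]]
wrist_force: [-1.0, -1.1, 5.9]
gripper_width: 0.243
grip_force: 59.4
```

```bash
python3 -c "
from h import *
s=show();cv2.imwrite('pics/g1.png',cam('wrist')['image']);q=strip(s['ee_pos'])
arc(q[1],q[2],-.123,.005,90,8,3)"
```

```text
t 8.05 pos [ 0.5181 -0.2314  0.0098] strip [-0.001  -0.2008  0.0098] phi 25.0 yawerr 1.35 rolly -0.26 F [-1.  -1.1  5.9] w 0.243 gf 59.4 J [ 24.  50.  11.  96. -36.  56.  59.]
[[-0.0, 0.003, 0.034, -0.042, -0.001, -0.0], [-0.0, 0.009, 0.067, -0.083, -0.002, -0.0], [-0.0, 0.016, 0.101, -0.125, -0.003, -0.0], [-0.001, 0.026, 0.133, -0.167, -0.004, -0.0], [-0.001, 0.038, 0.165, -0.208, -0.006, -0.0], [-0.001, 0.052, 0.196, -0.25, -0.007, -0.0], [-0.002, 0.068, 0.226, -0.292, -0.008, -0.0], [-0.002, 0.085, 0.255, -0.333, -0.009, -0.0]]
[[-0.001, 0.02, 0.028, -0.042, -0.001, -0.0], [-0.001, 0.041, 0.054, -0.083, -0.002, -0.0], [-0.002, 0.064, 0.079, -0.125, -0.003, -0.0], [-0.002, 0.089, 0.102, -0.167, -0.004, -0.0], [-0.003, 0.115, 0.124, -0.208, -0.006, -0.0], [-0.004, 0.143, 0.144, -0.25, -0.007, -0.0], [-0.005, 0.172, 0.162, -0.292, -0.008, -0.0], [-0.005, 0.201, 0.178, -0.333, -0.009, -0.0]]
[[-0.001, 0.031, 0.014, -0.042, -0.001, -0.0], [-0.002, 0.063, 0.026, -0.083, -0.002, -0.0], [-0.003, 0.095, 0.036, -0.125, -0.003, -0.0], [-0.003, 0.128, 0.044, -0.167, -0.004, -0.0], [-0.004, 0.162, 0.05, -0.208, -0.006, -0.0], [-0.005, 0.196, 0.053, -0.25, -0.007, -0.0], [-0.006, 0.23, 0.054, -0.292, -0.008, -0.0], [-0.007, 0.264, 0.053, -0.333, -0.009, -0.0]]
```

Request:
play_rows:
  motion:
    - [0,0.003,0.034,-0.042,-0.001,0]
    - [0,0.009,0.067,-0.083,-0.002,0]
    - [0,0.016,0.101,-0.125,-0.003,0]
    - [-0.001,0.026,0.133,-0.167,-0.004,0]
    - [-0.001,0.038,0.165,-0.208,-0.006,0]
    - [-0.001,0.052,0.196,-0.25,-0.007,0]
    - [-0.002,0.068,0.226,-0.292,-0.008,0]
    - [-0.002,0.085,0.255,-0.333,-0.009,0]

```text
time: 8.9
ee_pos: [0.5174, -0.2179, 0.0476]
orientation: [[-0.022, 1.0, -0.001], [0.996, 0.022, -0.088], [-0.088, -0.003, -0.996]]
wrist_force: [-0.2, -0.6, -1.5]
gripper_width: 0.242
grip_force: 58.5
```

```bash
python3 -c "
from h import *
show();a=cam('wrist')['image'];cv2.imwrite('pics/g2.png',np.hstack([cv2.imread('pics/g1.png'),a])[:,::1])"
```

```text
t 8.9 pos [ 0.5174 -0.2179  0.0476] strip [-0.0013 -0.1872  0.0476] phi -5.1 yawerr 1.24 rolly -0.15 F [-0.2 -0.6 -1.5] w 0.242 gf 58.5 J [ -5.  40.  27. 111. -23.  33.  37.]
```

View pics/g2.png

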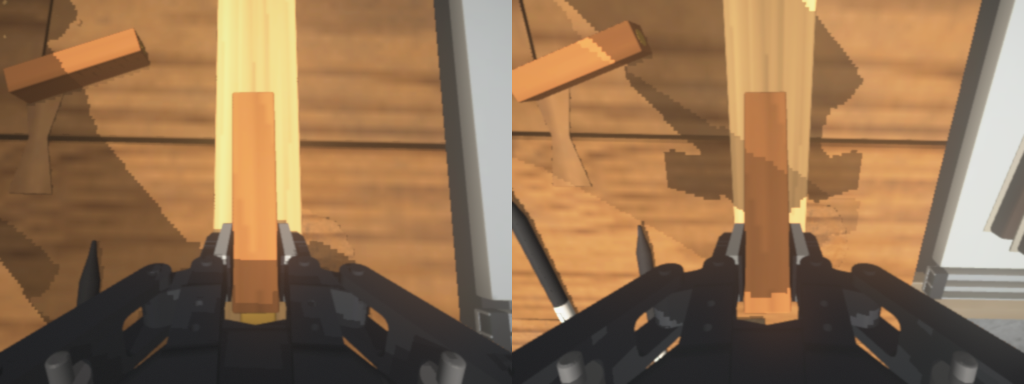

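The stick is held rigidly in both views, with its left end at image row 92 each time. It is centred on the strip and rolling with the tool, so I'll continue.

Request:
play_rows:
  motion:
    - [-0.001,0.02,0.028,-0.042,-0.001,0]
    - [-0.001,0.041,0.054,-0.083,-0.002,0]
    - [-0.002,0.064,0.079,-0.125,-0.003,0]
    - [-0.002,0.089,0.102,-0.167,-0.004,0]
    - [-0.003,0.115,0.124,-0.208,-0.006,0]
    - [-0.004,0.143,0.144,-0.25,-0.007,0]
    - [-0.005,0.172,0.162,-0.292,-0.008,0]
    - [-0.005,0.201,0.178,-0.333,-0.009,0]

```text
time: 9.75
ee_pos: [0.5166, -0.1877, 0.074]
orientation: [[-0.018, 1.0, 0.012], [0.819, 0.021, -0.574], [-0.574, -0.001, -0.819]]
wrist_force: [-0.1, -0.5, -1.0]
gripper_width: 0.242
grip_force: 58.6
```

Request:
play_rows:
  motion:
    - [-0.001,0.031,0.014,-0.042,-0.001,0]
    - [-0.002,0.063,0.026,-0.083,-0.002,0]
    - [-0.003,0.095,0.036,-0.125,-0.003,0]
    - [-0.003,0.128,0.044,-0.167,-0.004,0]
    - [-0.004,0.162,0.05,-0.208,-0.006,0]
    - [-0.005,0.196,0.053,-0.25,-0.007,0]
    - [-0.006,0.23,0.054,-0.292,-0.008,0]
    - [-0.007,0.264,0.053,-0.333,-0.009,0]

```text
time: 10.55
ee_pos: [0.5158, -0.1485, 0.0816]
orientation: [[-0.008, 1.0, 0.02], [0.422, 0.022, -0.906], [-0.907, 0.002, -0.422]]
wrist_force: [0.6, -0.9, 2.0]
gripper_width: 0.241
grip_force: 58.8
```

Request:
play_rows:
  motion:
    - [0,0,0,0,0,0]
    - [0,0,0,0,0,0]
    - [0,0,0,0,0,0]

```text
time: 10.85
ee_pos: [0.5155, -0.1488, 0.0815]
orientation: [[-0.007, 1.0, 0.02], [0.425, 0.021, -0.905], [-0.905, 0.002, -0.425]]
wrist_force: [-0.7, -0.7, -0.9]
gripper_width: 0.242
grip_force: 58.8
```

```bash
python3 -c "
from h import *
show();d=cam('scene');a=d['image'];b=cam('top')['image'];cv2.imwrite('pics/g3.png',np.hstack([cv2.resize(a[150:290,200:400],(500,350)),cv2.resize(b[110:250,250:430],(300,233)).repeat(1,0)[:233].copy() if 0 else cv2.resize(b[110:250,250:420],(300,350))]))"
```

```text
t 10.85 pos [ 0.5155 -0.1488  0.0815] strip [-0.0014 -0.1181  0.0815] phi -64.8 yawerr 1.2 rolly 0.14 F [-0.7 -0.7 -0.9] w 0.242 gf 58.8 J [-66.  83.  64. 113. -11.  38. -12.]
```

View pics/g3.png

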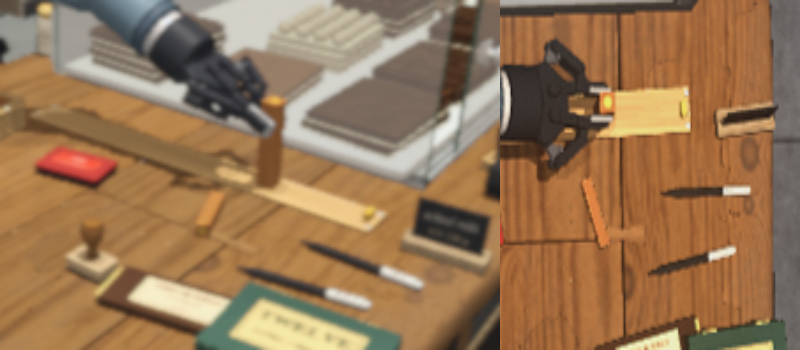

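The stick stands upright at strip y ≈ -0.112, held from its left. I'll settle it, release it and back off.

Request:
play_rows:
  motion:
    - [0,0,-0.008,0,0,0]
    - [0,0,-0.008,0,0,0]
    - [0,0,-0.008,0,0,0]

```text
time: 11.25
ee_pos: [0.5156, -0.1487, 0.0813]
orientation: [[-0.006, 1.0, 0.021], [0.424, 0.021, -0.905], [-0.906, 0.003, -0.424]]
wrist_force: [-0.2, -0.1, 2.1]
gripper_width: 0.239
grip_force: 59.0
```

Request:
play_rows:
  motion:
    - [0,0,0,0,0,0]
    - [0,0,0,0,0,0]
    - [0,0,0,0,0,0]
    - [0,0,0,0,0,0]
    - [0,0,0,0,0,0]
    - [0,0,0,0,0,0]
  gripper: 0.3

```text
time: 11.85
ee_pos: [0.5157, -0.1485, 0.081]
orientation: [[-0.006, 1.0, 0.021], [0.424, 0.022, -0.905], [-0.906, 0.003, -0.424]]
wrist_force: [-1.3, -1.0, 0.2]
gripper_width: 0.649
grip_force: 0.0
```

```bash
python3 -c "
from h import *
show();cv2.imwrite('pics/g4.png',cam('scene')['image'][170:300,220:380])"
```

```text
t 11.85 pos [ 0.5157 -0.1485  0.081 ] strip [-0.0012 -0.1178  0.081 ] phi -64.9 yawerr 1.26 rolly 0.18 F [-1.3 -1.   0.2] w 0.649 gf 0.0 J [-66.  83.  64. 113. -11.  38. -12.]
```

Request:
play_rows:
  motion:
    - [0,0.08,0.04,0,0,0]
    - [0,0.2,0.09,0,0,0]
    - [0,0.35,0.16,0,0,0]
    - [0,0.5,0.23,0,0,0]
    - [0,0.5,0.23,0,0,0]
    - [0,0.5,0.23,0,0,0]

```text
time: 12.5
ee_pos: [0.516, -0.0727, 0.1156]
orientation: [[-0.007, 1.0, 0.023], [0.425, 0.023, -0.905], [-0.905, 0.004, -0.425]]
wrist_force: [-0.2, 0.4, 0.3]
gripper_width: 0.65
grip_force: 0.0
```

```bash
python3 - <<'E'
from h import *
show();d=cam('top');W=cloud(d);b=w(0,-.112,.115);u,v=map(int,proj(d,b))
m=np.zeros(W.shape[:2],bool);m[v-15:v+15,u-15:u+15]=1;m&=(W[...,2]>.1)&(W[...,2]<.13);p=W[m];print(len(p),strip(p.mean(0)),strip(p.min(0)),strip(p.max(0)))
E
```

```text
t 12.5 pos [ 0.516  -0.0727  0.1156] strip [ 0.0012 -0.042   0.1156] phi -64.9 yawerr 1.33 rolly 0.21 F [-0.2  0.4  0.3] w 0.65 gf 0.0 J [-73.  80.  66. 110. -10.  48. -13.]
85 [-0.0029 -0.1107  0.1146] [-0.0138 -0.1216  0.1018] [ 0.0079 -0.0997  0.1222]
```

Request:
play_rows:
  motion:
    - [0,0,0.8,0,0,0]
    - [0,0,0.8,0.05,0,0]
    - [0,0,0.8,0.1,0.003,0]
    - [0,0,0.8,0.2,0.005,0]
    - [0,0,0.8,0.3,0.008,0]
    - [0,0,0.8,0.4,0.011,0]
    - [0,0,0.8,0.45,0.012,0]
    - [0,0,0.8,0.45,0.012,0]

```text
time: 13.35
ee_pos: [0.5146, -0.0777, 0.237]
orientation: [[-0.01, 1.0, 0.007], [0.912, 0.012, -0.409], [-0.409, 0.002, -0.912]]
wrist_force: [-0.2, 0.0, -0.3]
gripper_width: 0.651
grip_force: 0.0
```

Request:
play_rows:
  motion:
    - [0,-0.86,0,0.6,0.016,0]
    - [0,-0.86,0,0.6,0.016,0]
    - [0,-0.86,0,0.6,0.016,0]
    - [0,-0.86,0,0.6,0.016,0]
    - [0,-0.86,0,0.6,0.016,0]
    - [0,-0.86,0,0.6,0.016,0]
    - [0,-0.86,0,0.6,0.016,0]
    - [0,-0.86,0,0.6,0.016,0]

```text
time: 14.15
ee_pos: [0.514, -0.2038, 0.2324]
orientation: [[-0.012, 1.0, -0.02], [0.867, 0.02, 0.498], [0.499, -0.012, -0.867]]
wrist_force: [-0.3, -0.0, -0.3]
gripper_width: 0.651
grip_force: 0.0
```

Request:
play_rows:
  motion:
    - [0,0,0,0.228,0.006,0]
    - [0,0,0,0.228,0.006,0]
    - [0,0,0,0.228,0.006,0]
    - [0,0,0,0.228,0.006,0]

```text
time: 14.55
ee_pos: [0.5139, -0.2025, 0.2306]
orientation: [[-0.003, 1.0, -0.028], [0.638, 0.024, 0.77], [0.77, -0.016, -0.638]]
wrist_force: [0.0, 0.1, 0.0]
gripper_width: 0.65
grip_force: 0.0
```

```bash
python3 -c "
from h import *
show();goto(w(-.0005,-.171,.137))"
```

```text
t 14.55 pos [ 0.5139 -0.2025  0.2306] strip [-0.0044 -0.1718  0.2306] phi 50.4 yawerr 1.36 rolly -0.89 F [0.  0.1 0. ] w 0.65 gf 0.0 J [ 19.  46.  30.  86. -50. 100.  64.]
shift [ 0.026  0.006 -0.624]
```

Request:
play_rows:
  motion:
    - [0.026,0.006,-0.62,0,-0.01,0]
    - [0.026,0.006,-0.62,0,-0.01,0]
    - [0.026,0.006,-0.62,0,-0.01,0]
    - [0.026,0.006,-0.62,0,-0.01,0]
    - [0.026,0.006,-0.62,0,-0.01,0]

```text
time: 15.05
ee_pos: [0.5205, -0.2018, 0.1445]
orientation: [[-0.026, 1.0, -0.013], [0.642, 0.027, 0.766], [0.766, 0.012, -0.643]]
wrist_force: [1.0, 0.4, 0.4]
gripper_width: 0.652
grip_force: 0.0
```

```bash
python3 -c "
from h import *
show();goto(w(-.0005,-.110,.086))"
```

```text
t 15.05 pos [ 0.5205 -0.2018  0.1445] strip [ 0.0022 -0.1712  0.1445] phi 50.0 yawerr 1.54 rolly 0.68 F [1.  0.4 0.4] w 0.652 gf 0.0 J [ 20.  53.  28.  87. -53.  93.  70.]
shift [-0.029  0.408 -0.39 ]
```

Request:
play_rows:
  motion:
    - [-0.01,0.1,-0.08,0,0,0]
    - [-0.02,0.2,-0.17,0,0,0]
    - [-0.02,0.3,-0.26,0,0,0]
    - [-0.02,0.4,-0.345,0,0,0]
    - [-0.02,0.4,-0.345,0,0,0]
    - [-0.02,0.4,-0.345,0,0,0]

```text
time: 15.65
ee_pos: [0.5174, -0.1424, 0.0925]
orientation: [[-0.026, 1.0, -0.012], [0.642, 0.026, 0.766], [0.766, 0.012, -0.642]]
wrist_force: [0.5, -0.6, -0.3]
gripper_width: 0.653
grip_force: 0.0
```

```bash
python3 -c "
from h import *
show();goto(w(-.0005,-.110,.086))"
```

```text
t 15.65 pos [ 0.5174 -0.1424  0.0925] strip [ 0.0007 -0.1118  0.0925] phi 50.0 yawerr 1.5 rolly 0.7 F [ 0.5 -0.6 -0.3] w 0.653 gf 0.0 J [ 16.  54.  26.  94. -56.  86.  72.]
shift [-0.008  0.012 -0.043]
```

Request:
play_rows:
  motion:
    - [0,0,0,0,0,0]
    - [0,0,0,0,0,0]
    - [0,0,0,0,0,0]
    - [0,0,0,0,0,0]
    - [0,0,0,0,0,0]
    - [0,0,0,0,0,0]
  gripper: -1

```text
time: 16.25
ee_pos: [0.517, -0.1423, 0.0916]
orientation: [[-0.025, 1.0, -0.012], [0.641, 0.025, 0.767], [0.767, 0.011, -0.641]]
wrist_force: [-0.5, -1.4, 6.5]
gripper_width: 0.241
grip_force: 59.9
```

```bash
python3 -c "
from h import *
s=show();cv2.imwrite('pics/g5.png',cam('wrist')['image']);q=strip(s['ee_pos'])
arc(q[1],q[2],-.0997,.005,91,8,3)"
```

```text
t 16.25 pos [ 0.517  -0.1423  0.0916] strip [ 0.0003 -0.1117  0.0916] phi 50.1 yawerr 1.44 rolly 0.65 F [-0.5 -1.4  6.5] w 0.241 gf 59.9 J [ 16.  54.  26.  94. -56.  86.  72.]
[[-0.001, 0.038, 0.004, -0.042, -0.001, -0.0], [-0.002, 0.077, 0.006, -0.084, -0.002, -0.0], [-0.003, 0.115, 0.004, -0.126, -0.003, -0.0], [-0.004, 0.154, 0.001, -0.168, -0.004, -0.0], [-0.005, 0.192, -0.005, -0.211, -0.006, -0.0], [-0.006, 0.229, -0.014, -0.253, -0.007, -0.0], [-0.007, 0.266, -0.025, -0.295, -0.008, -0.0], [-0.008, 0.302, -0.039, -0.337, -0.009, -0.0]]
[[-0.001, 0.035, -0.016, -0.042, -0.001, -0.0], [-0.002, 0.069, -0.034, -0.084, -0.002, -0.0], [-0.003, 0.102, -0.054, -0.126, -0.003, -0.0], [-0.004, 0.133, -0.077, -0.168, -0.004, -0.0], [-0.004, 0.163, -0.102, -0.211, -0.006, -0.0], [-0.005, 0.191, -0.128, -0.253, -0.007, -0.0], [-0.006, 0.217, -0.156, -0.295, -0.008, -0.0], [-0.006, 0.242, -0.186, -0.337, -0.009, -0.0]]
[[-0.001, 0.022, -0.031, -0.042, -0.001, -0.0], [-0.001, 0.042, -0.064, -0.084, -0.002, -0.0], [-0.002, 0.06, -0.098, -0.126, -0.003, -0.0], [-0.002, 0.076, -0.134, -0.168, -0.004, -0.0], [-0.002, 0.089, -0.17, -0.211, -0.006, -0.0], [-0.003, 0.1, -0.207, -0.253, -0.007, -0.0], [-0.003, 0.109, -0.245, -0.295, -0.008, -0.0], [-0.003, 0.114, -0.283, -0.337, -0.009, -0.0]]
```

Request:
play_rows:
  motion:
    - [-0.001,0.038,0.004,-0.042,-0.001,0]
    - [-0.002,0.077,0.006,-0.084,-0.002,0]
    - [-0.003,0.115,0.004,-0.126,-0.003,0]
    - [-0.004,0.154,0.001,-0.168,-0.004,0]
    - [-0.005,0.192,-0.005,-0.211,-0.006,0]
    - [-0.006,0.229,-0.014,-0.253,-0.007,0]
    - [-0.007,0.266,-0.025,-0.295,-0.008,0]
    - [-0.008,0.302,-0.039,-0.337,-0.009,0]

```text
time: 17.1
ee_pos: [0.5157, -0.0965, 0.0852]
orientation: [[-0.032, 0.999, -0.001], [0.941, 0.031, 0.336], [0.336, 0.01, -0.942]]
wrist_force: [0.2, -0.8, 0.2]
gripper_width: 0.241
grip_force: 59.5
```

Request:
play_rows:
  motion:
    - [-0.001,0.035,-0.016,-0.042,-0.001,0]
    - [-0.002,0.069,-0.034,-0.084,-0.002,0]
    - [-0.003,0.102,-0.054,-0.126,-0.003,0]
    - [-0.004,0.133,-0.077,-0.168,-0.004,0]
    - [-0.004,0.163,-0.102,-0.211,-0.006,0]
    - [-0.005,0.191,-0.128,-0.253,-0.007,0]
    - [-0.006,0.217,-0.156,-0.295,-0.008,0]
    - [-0.006,0.242,-0.186,-0.337,-0.009,0]

```text
time: 17.9
ee_pos: [0.515, -0.0596, 0.0572]
orientation: [[-0.034, 0.999, 0.013], [0.982, 0.035, -0.185], [-0.185, 0.007, -0.983]]
wrist_force: [-0.9, -0.1, 0.1]
gripper_width: 0.234
grip_force: 59.5
```

Request:
play_rows:
  motion:
    - [-0.001,0.022,-0.031,-0.042,-0.001,0]
    - [-0.001,0.042,-0.064,-0.084,-0.002,0]
    - [-0.002,0.06,-0.098,-0.126,-0.003,0]
    - [-0.002,0.076,-0.134,-0.168,-0.004,0]
    - [-0.002,0.089,-0.17,-0.211,-0.006,0]
    - [-0.003,0.1,-0.207,-0.253,-0.007,0]
    - [-0.003,0.109,-0.245,-0.295,-0.008,0]
    - [-0.003,0.113,-0.272,-0.326,-0.009,0]

```text
time: 18.7
ee_pos: [0.5145, -0.0424, 0.0167]
orientation: [[-0.03, 0.999, 0.026], [0.764, 0.039, -0.644], [-0.645, 0.001, -0.765]]
wrist_force: [-12.5, 21.9, 45.1]
gripper_width: 0.241
grip_force: 65.7
```

Request:
play_rows:
  motion:
    - [0,0,0,0,0,0]
    - [0,0,0,0,0,0]
    - [0,0,0,0,0,0]
    - [0,0,0,0,0,0]

```text
time: 19.1
ee_pos: [0.5147, -0.0426, 0.0169]
orientation: [[-0.028, 0.999, 0.026], [0.766, 0.038, -0.641], [-0.642, 0.002, -0.767]]
wrist_force: [-1.3, 4.4, 9.3]
gripper_width: 0.239
grip_force: 60.6
```

```bash
python3 -c "
from h import *
show();a=cam('wrist')['image'];b=cam('scene')['image'];cv2.imwrite('pics/g6.png',np.hstack([cv2.resize(a,(400,300)),cv2.resize(b[170:290,200:360],(400,300))]))"
```

```text
t 19.1 pos [ 0.5147 -0.0426  0.0169] strip [ 0.0007 -0.0119  0.0169] phi -39.9 yawerr 2.17 rolly 0.11 F [-1.3  4.4  9.3] w 0.239 gf 60.6 J [-66.  73.  61. 114. -35.  38.   9.]
```

View pics/g6.png

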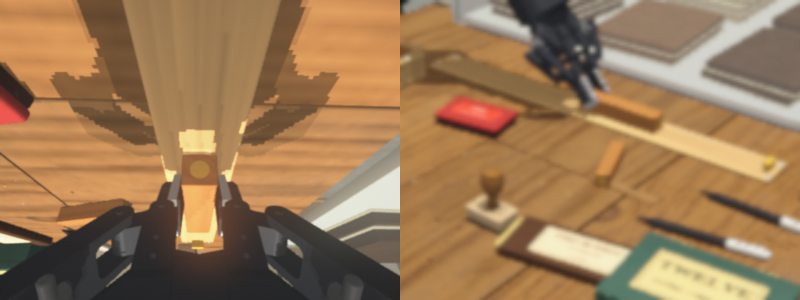

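The stick lies along the strip one step on, with no side offset. I'll release it, back off and move above its right end.

Request:
play_rows:
  motion:
    - [0,0,0,0,0,0]
    - [0,0,0,0,0,0]
    - [0,0,0,0,0,0]
    - [0,0,0,0,0,0]
    - [0,0.1,0.12,0,0,0]
    - [0,0.25,0.3,0,0,0]
    - [0,0.3,0.6,0,0,0]
    - [0,0.3,0.8,0,0,0]
  gripper: 0.3

```text
time: 20.0
ee_pos: [0.515, 0.0031, 0.1382]
orientation: [[-0.029, 0.999, 0.027], [0.766, 0.039, -0.642], [-0.642, 0.003, -0.767]]
wrist_force: [1.1, -1.0, 0.6]
gripper_width: 0.653
grip_force: 0.0
```

Request:
play_rows:
  motion:
    - [0,-0.68,0.1,0.72,0.02,-0.006]
    - [0,-0.68,0.1,0.72,0.02,-0.006]
    - [0,-0.68,0.1,0.72,0.02,-0.006]
    - [0,-0.68,0.1,0.72,0.02,-0.006]
    - [0,-0.68,0.1,0.72,0.02,-0.006]
    - [0,-0.68,0.1,0.72,0.02,-0.006]
    - [0,-0.68,0.1,0.72,0.02,-0.006]
    - [0,-0.68,0.1,0.72,0.02,-0.006]

```text
time: 20.8
ee_pos: [0.514, -0.1028, 0.152]
orientation: [[-0.019, 1.0, -0.002], [0.905, 0.018, 0.425], [0.425, 0.006, -0.905]]
wrist_force: [0.1, 0.9, -0.6]
gripper_width: 0.652
grip_force: 0.0
```

Request:
play_rows:
  motion:
    - [0,0,0,0,0,0]
    - [0,0,0,0,0,0]
    - [0,0,0,0,0,0]

```text
time: 21.1
ee_pos: [0.5141, -0.0984, 0.1511]
orientation: [[-0.025, 1.0, -0.007], [0.907, 0.026, 0.42], [0.42, 0.004, -0.907]]
wrist_force: [0.6, 0.5, 0.2]
gripper_width: 0.648
grip_force: 0.0
```

```bash
cat >> h.py <<'E'
def sticktop(zlo=.020,zhi=.036,n='wrist',yr=(-.25,.25)):
    d=cam(n);W=cloud(d);q=W-np.append(C,0);X=q@t;Y=q@s_
    m=(abs(X)<.024)&(Y>yr[0])&(Y<yr[1])&(W[...,2]>zlo)&(W[...,2]<zhi)
    m=cv2.morphologyEx(m.astype(np.uint8),cv2.MORPH_OPEN,np.ones((3,3)))>0
    p=np.stack([X[m],Y[m],W[...,2][m]],1)
    c,sz,a=cv2.minAreaRect((p[:,:2]*1000).astype(np.float32));print('top',len(p),np.round(c,1),np.round(sz,1),round(a,1),'y',np.percentile(p[:,1],[0.5,99.5]).round(4),'x',np.percentile(p[:,0],[1,99]).round(4),'z',np.median(p[:,2]).round(4))
    return d
E
python3 -c "
from h import *
show();goto(w(0,-.069,.010));sticktop();sticktop(n='top')"
```

```text
t 21.1 pos [ 0.5141 -0.0984  0.1511] strip [-0.0014 -0.0677  0.1511] phi 24.9 yawerr 1.46 rolly 0.21 F [0.6 0.5 0.2] w 0.648 gf 0.0 J [ -8.  37.  40. 107. -49.  67.  59.]
shift [ 0.01  -0.008 -0.941]
top 2458 [ -1.9 -43.3] [108.7  21.1] 89.6 y [-0.0974  0.0107] x [-0.0121  0.0088] z 0.0269
top 328 [ -1.  -42.4] [108.7  22.3] 89.6 y [-0.0967  0.0118] x [-0.012   0.0099] z 0.0272
```

Request:
play_rows:
  motion:
    - [0,-0.005,-0.3,0,0,0]
    - [0,-0.005,-0.6,0,0,0]
    - [0,-0.005,-0.8,0,0,0]
    - [0,-0.005,-0.93,0,0,0]
    - [0,-0.005,-0.93,0,0,0]
    - [0,-0.005,-0.93,0,0,0]
    - [0,-0.005,-0.93,0,0,0]

```text
time: 21.9
ee_pos: [0.515, -0.1008, 0.013]
orientation: [[-0.024, 1.0, -0.004], [0.907, 0.024, 0.42], [0.42, 0.006, -0.907]]
wrist_force: [0.4, 0.9, 0.1]
gripper_width: 0.65
grip_force: 0.0
```

Request:
play_rows:
  motion:
    - [0,0,0,0,0,0]
    - [0,0,0,0,0,0]
    - [0,0,0,0,0,0]
    - [0,0,0,0,0,0]
    - [0,0,0,0,0,0]
    - [0,0,0,0,0,0]
  gripper: -1

```text
time: 22.5
ee_pos: [0.5147, -0.1011, 0.0127]
orientation: [[-0.023, 1.0, -0.004], [0.907, 0.023, 0.422], [0.422, 0.006, -0.907]]
wrist_force: [-0.1, -0.2, 6.5]
gripper_width: 0.244
grip_force: 59.3
```

```bash
python3 -c "
from h import *
s=show();q=strip(s['ee_pos'])
arc(q[1],q[2],.011,.005,90,8,3)"
```

```text
t 22.5 pos [ 0.5147 -0.1011  0.0127] strip [-0.0009 -0.0704  0.0127] phi 24.9 yawerr 1.29 rolly 0.32 F [-0.1 -0.2  6.5] w 0.244 gf 59.3 J [ -3.  50.  32. 108. -60.  58.  70.]
[[-0.0, 0.005, 0.035, -0.042, -0.001, -0.0], [-0.0, 0.011, 0.07, -0.083, -0.002, -0.0], [-0.001, 0.02, 0.105, -0.125, -0.003, -0.0], [-0.001, 0.032, 0.139, -0.167, -0.004, -0.0], [-0.001, 0.045, 0.172, -0.208, -0.006, -0.0], [-0.002, 0.061, 0.204, -0.25, -0.007, -0.0], [-0.002, 0.079, 0.235, -0.292, -0.008, -0.0], [-0.003, 0.098, 0.264, -0.333, -0.009, -0.0]]
[[-0.001, 0.022, 0.028, -0.042, -0.001, -0.0], [-0.001, 0.045, 0.055, -0.083, -0.002, -0.0], [-0.002, 0.07, 0.081, -0.125, -0.003, -0.0], [-0.003, 0.097, 0.104, -0.167, -0.004, -0.0], [-0.003, 0.125, 0.126, -0.208, -0.006, -0.0], [-0.004, 0.155, 0.146, -0.25, -0.007, -0.0], [-0.005, 0.185, 0.164, -0.292, -0.008, -0.0], [-0.006, 0.217, 0.18, -0.333, -0.009, -0.0]]
[[-0.001, 0.033, 0.014, -0.042, -0.001, -0.0], [-0.002, 0.067, 0.025, -0.083, -0.002, -0.0], [-0.003, 0.101, 0.035, -0.125, -0.003, -0.0], [-0.004, 0.136, 0.042, -0.167, -0.004, -0.0], [-0.005, 0.171, 0.047, -0.208, -0.006, -0.0], [-0.006, 0.207, 0.049, -0.25, -0.007, -0.0], [-0.006, 0.243, 0.049, -0.292, -0.008, -0.0], [-0.007, 0.278, 0.047, -0.333, -0.009, -0.0]]
```

Request:
play_rows:
  motion:
    - [0,0.005,0.035,-0.042,-0.001,0]
    - [0,0.011,0.07,-0.083,-0.002,0]
    - [-0.001,0.02,0.105,-0.125,-0.003,0]
    - [-0.001,0.032,0.139,-0.167,-0.004,0]
    - [-0.001,0.045,0.172,-0.208,-0.006,0]
    - [-0.002,0.061,0.204,-0.25,-0.007,0]
    - [-0.002,0.079,0.235,-0.292,-0.008,0]
    - [-0.003,0.098,0.264,-0.333,-0.009,0]

```text
time: 23.3
ee_pos: [0.5143, -0.0866, 0.0525]
orientation: [[-0.024, 1.0, 0.01], [0.996, 0.025, -0.091], [-0.091, 0.008, -0.996]]
wrist_force: [-0.9, -1.6, 2.2]
gripper_width: 0.243
grip_force: 58.8
```

Request:
play_rows:
  motion:
    - [-0.001,0.022,0.028,-0.042,-0.001,0]
    - [-0.001,0.045,0.055,-0.083,-0.002,0]
    - [-0.002,0.07,0.081,-0.125,-0.003,0]
    - [-0.003,0.097,0.104,-0.167,-0.004,0]
    - [-0.003,0.125,0.126,-0.208,-0.006,0]
    - [-0.004,0.155,0.146,-0.25,-0.007,0]
    - [-0.005,0.185,0.164,-0.292,-0.008,0]
    - [-0.006,0.217,0.18,-0.333,-0.009,0]

```text
time: 24.1
ee_pos: [0.5134, -0.0539, 0.0798]
orientation: [[-0.019, 1.0, 0.023], [0.816, 0.029, -0.577], [-0.577, 0.008, -0.816]]
wrist_force: [0.1, -0.7, 4.6]
gripper_width: 0.239
grip_force: 59.0
```

```bash
python3 -c "
from h import *
show()"
```

```text
t 24.1 pos [ 0.5134 -0.0539  0.0798] strip [-0.0009 -0.0232  0.0798] phi -35.3 yawerr 1.65 rolly 0.44 F [ 0.1 -0.7  4.6] w 0.239 gf 59.0 J [-65.  65.  67. 116. -36.  41.  17.]
```

Request:
play_rows:
  motion:
    - [-0.001,0.033,0.014,-0.042,-0.001,0]
    - [-0.002,0.067,0.025,-0.083,-0.002,0]
    - [-0.003,0.101,0.035,-0.125,-0.003,0]
    - [-0.004,0.136,0.042,-0.167,-0.004,0]
    - [-0.005,0.171,0.047,-0.208,-0.006,0]
    - [-0.006,0.207,0.049,-0.25,-0.007,0]
    - [-0.006,0.243,0.049,-0.292,-0.008,0]
    - [-0.007,0.278,0.047,-0.333,-0.009,0]

```text
time: 24.9
ee_pos: [0.5123, -0.0116, 0.0875]
orientation: [[-0.009, 0.999, 0.032], [0.417, 0.032, -0.908], [-0.909, 0.005, -0.417]]
wrist_force: [0.1, 1.0, 10.5]
gripper_width: 0.241
grip_force: 59.0
```

Request:
play_rows:
  motion:
    - [0,0,0,0,0,0]
    - [0,0,0,0,0,0]
    - [0,0,0,0,0,0]
    - [0,0,0,0,0,0]

```text
time: 25.3
ee_pos: [0.5124, -0.0119, 0.0875]
orientation: [[-0.009, 0.999, 0.031], [0.42, 0.032, -0.907], [-0.908, 0.005, -0.42]]
wrist_force: [0.3, 2.2, 9.1]
gripper_width: 0.241
grip_force: 59.1
```

```bash
python3 -c "
from h import *
show();sticktop(.1,.13,'top',(-.1,.1))"
```

```text
t 25.3 pos [ 0.5124 -0.0119  0.0875] strip [-0.0008  0.0188  0.0875] phi -65.2 yawerr 1.84 rolly 0.31 F [0.3 2.2 9.1] w 0.241 gf 59.1 J [-79.  89.  70. 106. -22.  56.  -7.]
top 251 [-0.8 40.8] [57.8 47.8] 88.2 y [0.0121 0.0703] x [-0.0235  0.0233] z 0.1146
```

Standing on its other end, seated with 9 N. I'll open, swing the hand around the stick in place with the fingers straddling it, and regrip from the right.

Request:
play_rows:
  motion:
    - [0,0,0,0,0,0]
    - [0,0,0,0,0,0]
    - [0,0,0,0,0,0]
    - [0,0,0,0,0,0]
    - [0,0,0,0,0,0]
  gripper: 0.4

```text
time: 25.85
ee_pos: [0.5116, -0.0118, 0.0851]
orientation: [[-0.01, 1.0, 0.03], [0.422, 0.031, -0.906], [-0.906, 0.004, -0.422]]
wrist_force: [0.2, -0.3, 0.6]
gripper_width: 0.702
grip_force: 0.0
```

Request:
play_rows:
  motion:
    - [0,0,0,0.08,0.002,0]
    - [0,0.01,0.01,0.16,0.004,0]
    - [0,0.02,0.02,0.24,0.006,0]
    - [0,0.03,0.02,0.32,0.008,0]
    - [0,0.03,0.02,0.4,0.01,0]
    - [0,0.03,0.02,0.48,0.012,0]
    - [0,0.03,0.02,0.56,0.015,0]
    - [0,0.03,0.02,0.64,0.017,0]

```text
time: 26.65
ee_pos: [0.5119, -0.0072, 0.0893]
orientation: [[-0.025, 1.0, 0.011], [0.992, 0.026, -0.124], [-0.124, 0.008, -0.992]]
wrist_force: [-0.2, -1.2, -0.8]
gripper_width: 0.698
grip_force: 0.0
```

```bash
python3 -c "
from h import *
show();sticktop(.1,.13,'top',(-.05,.06))"
```

```text
t 26.65 pos [ 0.5119 -0.0072  0.0893] strip [-0.0012  0.0235  0.0893] phi -7.1 yawerr 1.48 rolly 0.47 F [-0.2 -1.2 -0.8] w 0.698 gf 0.0 J [-48.  42.  54. 117. -41.  42.  31.]Traceback (most recent call last):
  File "<string>", line 3, in <module>
    show();sticktop(.1,.13,'top',(-.05,.06))
           ~~~~~~~~^^^^^^^^^^^^^^^^^^^^^^^^^
  File "h.py", line 44, in sticktop
    c,sz,a=cv2.minAreaRect((p[:,:2]*1000).astype(np.float32));print('top',len(p),np.round(c,1),np.round(sz,1),round(a,1),'y',np.percentile(p[:,1],[0.5,99.5]).round(4),'x',np.percentile(p[:,0],[1,99]).round(4),'z',np.median(p[:,2]).round(4))
                                                                                                                             ~~~~~~~~~~~~~^^^^^^^^^^^^^^^^^^^
    return _quantile_unchecked(
        a, q, axis, out, overwrite_input, method, keepdims, weights)
    return _ureduce(a,
                    func=_quantile_ureduce_func,
    ...<5 lines>...
                    overwrite_input=overwrite_input,
                    method=method)
    r = func(a, **kwargs)
    result = _quantile(arr,
                       quantiles=q,
    ...<2 lines>...
                       out=out,
                       weights=wgt)
    slices_having_nans = np.isnan(arr[-1, ...])
                                  ~~~^^^^^^^^^
IndexError: index -1 is out of bounds for axis 0 with size 0
```

Request:
play_rows:
  motion:
    - [0,0,0,0.09,0.002,0]
    - [0,0,0,0.18,0.005,0]
    - [0,0,0,0.27,0.007,0]
    - [0,0,0,0.36,0.01,0]
    - [0,0,0,0.45,0.012,0]
    - [0,0,0,0.54,0.014,0]
    - [0,0,0,0.63,0.017,0]
    - [0,0,0,0.71,0.019,0]

```text
time: 27.5
ee_pos: [0.5114, -0.0088, 0.088]
orientation: [[-0.011, 1.0, -0.015], [0.548, 0.019, 0.836], [0.836, 0.0, -0.548]]
wrist_force: [0.5, 0.1, -0.4]
gripper_width: 0.7
grip_force: 0.0
```

```bash
python3 -c "
from h import *
show();goto(w(-.0008,.023,.0875));cv2.imwrite('pics/g7.png',cam('wrist')['image'])"
```

```text
t 27.5 pos [ 0.5114 -0.0088  0.088 ] strip [-0.0018  0.022   0.088 ] phi 56.7 yawerr 1.07 rolly 0.03 F [ 0.5  0.1 -0.4] w 0.7 gf 0.0 J [  9.  53.  22. 104. -65.  83.  74.]
shift [ 0.006  0.007 -0.003]
```

View pics/g7.png

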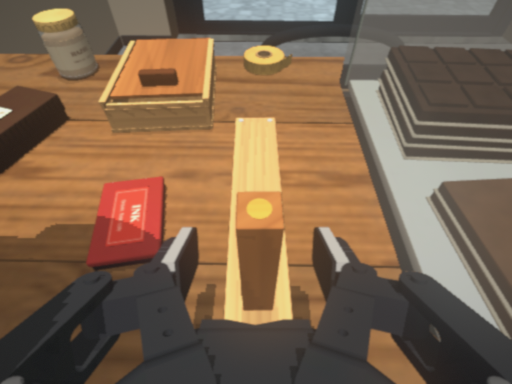

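The stick stands upright between the open fingers, with its top dot at (260,208). I'll close on it and lay it over.

Request:
play_rows:
  motion:
    - [0.003,0.005,0,0,0,0.005]
    - [0.003,0.005,0,0,0,0.005]
    - [0.003,0.005,0,0,0,0.005]
    - [0.003,0.005,0,0,0,0.005]
    - [0.003,0.005,0,0,0,0.005]
    - [0.003,0.005,0,0,0,0.005]
  gripper: -1

```text
time: 28.15
ee_pos: [0.5124, -0.0058, 0.0892]
orientation: [[-0.019, 1.0, -0.023], [0.551, 0.03, 0.834], [0.834, 0.003, -0.551]]
wrist_force: [0.8, -0.8, 2.4]
gripper_width: 0.24
grip_force: 60.1
```

```bash
python3 -c "
from h import *
s=show();q=strip(s['ee_pos'])
arc(q[1],q[2],.033,.005,89,8,3)"
```

```text
t 28.15 pos [ 0.5124 -0.0058  0.0892] strip [-0.0006  0.0249  0.0892] phi 56.5 yawerr 1.69 rolly 0.16 F [ 0.8 -0.8  2.4] w 0.24 gf 60.1 J [  8.  53.  22. 104. -64.  83.  74.]
[[-0.001, 0.036, 0.002, -0.041, -0.001, -0.0], [-0.002, 0.073, 0.002, -0.082, -0.002, -0.0], [-0.003, 0.109, -0.0, -0.124, -0.003, -0.0], [-0.004, 0.145, -0.005, -0.165, -0.004, -0.0], [-0.005, 0.181, -0.012, -0.206, -0.006, -0.0], [-0.006, 0.216, -0.021, -0.247, -0.007, -0.0], [-0.007, 0.251, -0.033, -0.288, -0.008, -0.0], [-0.008, 0.285, -0.047, -0.33, -0.009, -0.0]]
[[-0.001, 0.033, -0.016, -0.041, -0.001, -0.0], [-0.002, 0.064, -0.034, -0.082, -0.002, -0.0], [-0.003, 0.095, -0.054, -0.124, -0.003, -0.0], [-0.003, 0.124, -0.076, -0.165, -0.004, -0.0], [-0.004, 0.152, -0.1, -0.206, -0.006, -0.0], [-0.005, 0.178, -0.126, -0.247, -0.007, -0.0], [-0.005, 0.202, -0.153, -0.288, -0.008, -0.0], [-0.006, 0.224, -0.182, -0.33, -0.009, -0.0]]
[[-0.001, 0.021, -0.03, -0.041, -0.001, -0.0], [-0.001, 0.039, -0.062, -0.082, -0.002, -0.0], [-0.001, 0.056, -0.094, -0.124, -0.003, -0.0], [-0.002, 0.07, -0.128, -0.165, -0.004, -0.0], [-0.002, 0.082, -0.162, -0.206, -0.006, -0.0], [-0.002, 0.092, -0.197, -0.247, -0.007, -0.0], [-0.003, 0.1, -0.233, -0.288, -0.008, -0.0], [-0.003, 0.105, -0.269, -0.33, -0.009, -0.0]]
```

Request:
play_rows:
  motion:
    - [-0.001,0.036,0.002,-0.041,-0.001,0]
    - [-0.002,0.073,0.002,-0.082,-0.002,0]
    - [-0.003,0.109,0,-0.124,-0.003,0]
    - [-0.004,0.145,-0.005,-0.165,-0.004,0]
    - [-0.005,0.181,-0.012,-0.206,-0.006,0]
    - [-0.006,0.216,-0.021,-0.247,-0.007,0]
    - [-0.007,0.251,-0.033,-0.288,-0.008,0]
    - [-0.008,0.285,-0.047,-0.33,-0.009,0]

```text
time: 28.95
ee_pos: [0.5111, 0.0366, 0.0819]
orientation: [[-0.027, 1.0, -0.011], [0.893, 0.029, 0.449], [0.449, 0.002, -0.893]]
wrist_force: [-0.9, 0.5, 0.9]
gripper_width: 0.248
grip_force: 60.1
```

Request:
play_rows:
  motion:
    - [-0.001,0.033,-0.016,-0.041,-0.001,0]
    - [-0.002,0.064,-0.034,-0.082,-0.002,0]
    - [-0.003,0.095,-0.054,-0.124,-0.003,0]
    - [-0.003,0.124,-0.076,-0.165,-0.004,0]
    - [-0.004,0.152,-0.1,-0.206,-0.006,0]
    - [-0.005,0.178,-0.126,-0.247,-0.007,0]
    - [-0.005,0.202,-0.153,-0.288,-0.008,0]
    - [-0.006,0.224,-0.182,-0.33,-0.009,0]

```text
time: 29.75
ee_pos: [0.5105, 0.0704, 0.0545]
orientation: [[-0.029, 1.0, 0.003], [0.998, 0.03, -0.052], [-0.052, 0.001, -0.999]]
wrist_force: [1.0, -0.3, -0.4]
gripper_width: 0.238
grip_force: 60.1
```

Request:
play_rows:
  motion:
    - [-0.001,0.021,-0.03,-0.041,-0.001,0]
    - [-0.001,0.039,-0.062,-0.082,-0.002,0]
    - [-0.001,0.056,-0.094,-0.124,-0.003,0]
    - [-0.002,0.07,-0.128,-0.165,-0.004,0]
    - [-0.002,0.082,-0.162,-0.206,-0.006,0]
    - [-0.002,0.092,-0.197,-0.247,-0.007,0]
    - [-0.003,0.1,-0.233,-0.288,-0.008,0]
    - [-0.003,0.104,-0.26,-0.319,-0.009,0]

```text
time: 30.55
ee_pos: [0.5099, 0.0864, 0.0149]
orientation: [[-0.027, 1.0, 0.016], [0.85, 0.031, -0.526], [-0.527, -0.0, -0.85]]
wrist_force: [-0.6, 2.1, 4.2]
gripper_width: 0.24
grip_force: 60.5
```

Request:
play_rows:
  motion:
    - [0,0,0,0,0,0]
    - [0,0,0,0,0,0]
    - [0,0,0,0,0,0]

```text
time: 30.85
ee_pos: [0.5093, 0.0849, 0.0153]
orientation: [[-0.024, 1.0, 0.014], [0.852, 0.027, -0.523], [-0.523, -0.001, -0.852]]
wrist_force: [-1.0, -0.8, -0.0]
gripper_width: 0.24
grip_force: 60.1
```

```bash
python3 -c "
from h import *
show()"
```

```text
t 30.85 pos [0.5093 0.0849 0.0153] strip [-0.0013  0.1156  0.0153] phi -31.5 yawerr 1.56 rolly -0.04 F [-1.  -0.8 -0. ] w 0.24 gf 60.1 J [-71.  67.  58. 109. -34.  46.   1.]
```

Request:
play_rows:
  motion:
    - [0,0,0,0,0,0]
    - [0,0,0,0,0,0]
    - [0,0,0,0,0,0]
    - [0,0,0,0,0,0]
    - [0,0.1,0.16,0,0,0]
    - [0,0.2,0.4,0,0,0]
    - [0,0.2,0.7,0.1,0,0]
    - [0,0.2,1,0.2,0,0]
  gripper: 0.3

```text
time: 31.65
ee_pos: [0.5101, 0.1168, 0.1656]
orientation: [[-0.031, 0.999, 0.016], [0.968, 0.034, -0.248], [-0.249, 0.008, -0.969]]
wrist_force: [1.4, 1.0, 1.3]
gripper_width: 0.646
grip_force: 0.0
```

Request:
play_rows:
  motion:
    - [0,0,0.3,0.15,0.01,0]
    - [0,0,0.3,0.15,0.01,0]
    - [0,0,0.3,0.15,0.01,0]
    - [0,0,0.3,0.15,0.01,0]
    - [0,0,0.3,0.15,0.01,0]

```text
time: 32.15
ee_pos: [0.5085, 0.1168, 0.2084]
orientation: [[-0.03, 1.0, -0.004], [0.999, 0.03, -0.02], [-0.019, -0.004, -1.0]]
wrist_force: [-0.3, 0.1, -0.7]
gripper_width: 0.656
grip_force: 0.0
```

```bash
python3 -c "
from h import *
show();d=sticktop(yr=(-.02,.2));cv2.imwrite('pics/g8.png',d['image'])"
```

```text
t 32.15 pos [0.5085 0.1168 0.2084] strip [-0.0012  0.1476  0.2084] phi -1.1 yawerr 1.73 rolly -0.25 F [-0.3  0.1 -0.7] w 0.656 gf 0.0 J [-65.  34.  64. 111. -35.  58.  17.]
top 1583 [-3.2 87. ] [109.9  21.5] 89.7 y [0.0326 0.1416] x [-0.0141  0.0073] z 0.0268
```

View pics/g8.png

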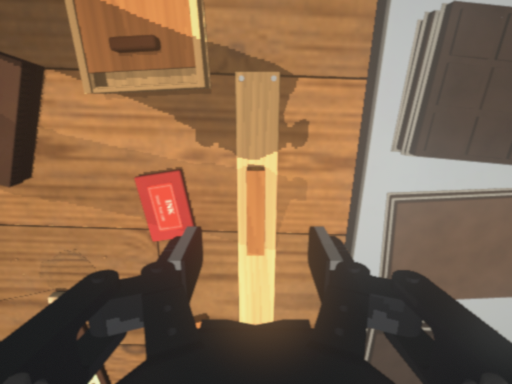

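The stick lies at strip y 0.032 to 0.142, in line with the strip (pixels (246-266, 165-255)), so step 4 is met. The card comes next.

Request:
play_rows:
  motion:
    - [0,-1,0,0,0,0]
    - [0,-1,0,0,0,0]
    - [0,-1,0,0,0,0]
    - [0,-1,0,0,0,0]

```text
time: 32.6
ee_pos: [0.5084, -0.0416, 0.2099]
orientation: [[-0.018, 1.0, -0.002], [1.0, 0.018, -0.022], [-0.022, -0.002, -1.0]]
wrist_force: [-0.4, -0.2, 0.5]
gripper_width: 0.652
grip_force: 0.0
```

Request:
play_rows:
  motion:
    - [0,-1,0,0,0,0]
    - [0,-1,0,0,0,0]
    - [0,-1,0,0,0,0]
    - [0,-1,0,0,0,0]

```text
time: 33.0
ee_pos: [0.5077, -0.1921, 0.21]
orientation: [[-0.018, 1.0, -0.003], [1.0, 0.018, -0.023], [-0.023, -0.003, -1.0]]
wrist_force: [-0.9, -0.6, 0.2]
gripper_width: 0.652
grip_force: 0.0
```

Request:
play_rows:
  motion:
    - [0,-0.7,0.2,0,0,0]
    - [0,-0.7,0.2,0,0,0]
    - [0,-0.7,0.2,0,0,0]
    - [0,-0.7,0.2,0,0,0]
    - [0,-0.7,0.2,0,0,0]

```text
time: 33.5
ee_pos: [0.5101, -0.2871, 0.2385]
orientation: [[-0.03, 1.0, -0.003], [0.999, 0.03, -0.015], [-0.015, -0.004, -1.0]]
wrist_force: [-1.4, 0.1, 0.4]
gripper_width: 0.647
grip_force: 0.0
```

```bash
cat >> h.py <<'E'
def comp(d,zlo,zhi,x,y):
    W=cloud(d);m=(W[...,2]>zlo)&(W[...,2]<zhi)&(W[...,0]>x[0])&(W[...,0]<x[1])&(W[...,1]>y[0])&(W[...,1]<y[1])
    p=W[m];c,sz,a=cv2.minAreaRect((p[:,:2]*1000).astype(np.float32));q=p[:,:2]-p[:,:2].mean(0);u=np.linalg.svd(q,full_matrices=False)[2][0]
    print(len(p),'rect',np.round(c,1),np.round(sz,1),round(a,1),'mean',np.round(p.mean(0),4),'dir',round(np.degrees(np.arctan(-u[0]/u[1])),1))
E
python3 -c "
from h import *
show();d=cam('wrist');cv2.imwrite('pics/g9.png',d['image'])
comp(d,.045,.075,(.46,.55),(-.42,-.3));comp(d,.010,.022,(.46,.55),(-.42,-.3));d=cam('top');comp(d,.045,.075,(.46,.55),(-.42,-.3));comp(d,.010,.022,(.46,.55),(-.42,-.3))"
```

```text
t 33.5 pos [ 0.5101 -0.2871  0.2385] strip [-0.0105 -0.2562  0.2385] phi -0.9 yawerr 1.7 rolly -0.23 F [-1.4  0.1  0.4] w 0.647 gf 0.0 J [-16.  35.  59. 100. -33.  63.  55.]
179 rect [ 507.6 -364.4] [ 4.3 74.7] 4.8 mean [ 0.5076 -0.3622  0.0568] dir 4.9
1094 rect [ 504.3 -364.7] [29.9 87.9] 5.0 mean [ 0.5039 -0.3608  0.0148] dir 4.4h.py:48: RuntimeWarning: Mean of empty slice.
  p=W[m];c,sz,a=cv2.minAreaRect((p[:,:2]*1000).astype(np.float32));q=p[:,:2]-p[:,:2].mean(0);u=np.linalg.svd(q,full_matrices=False)[2][0]
  ret = um.true_divide(
Traceback (most recent call last):
  File "h.py", line 48, in comp
    p=W[m];c,sz,a=cv2.minAreaRect((p[:,:2]*1000).astype(np.float32));q=p[:,:2]-p[:,:2].mean(0);u=np.linalg.svd(q,full_matrices=False)[2][0]
                                                                                                 ~~~~~~~~~~~~~~~~~~~~~~~~~~~~~~~~~~~~~~~^^^
IndexError: index 0 is out of bounds for axis 0 with size 0
```

View pics/g9.png

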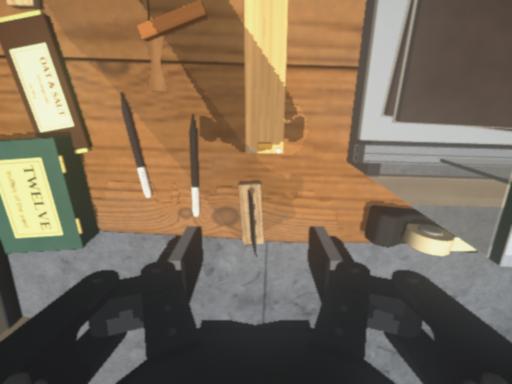

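Request:
play_rows:
  motion:
    - [-0.027,-0.517,-0.5,0,0,0.035]
    - [-0.027,-0.517,-0.7,0,0,0.035]
    - [-0.027,-0.517,-0.7,0,0,0.035]
    - [-0.027,-0.517,-0.7,0,0,0.035]
    - [-0.027,-0.517,-0.7,0,0,0.035]

```text
time: 34.1
ee_pos: [0.5059, -0.3657, 0.1348]
orientation: [[-0.083, 0.997, -0.001], [0.996, 0.083, -0.015], [-0.015, -0.002, -1.0]]
wrist_force: [0.0, -0.2, -0.1]
gripper_width: 0.648
grip_force: 0.0
```

Request:
play_rows:
  motion:
    - [0,0,-0.2,0,0,0]
    - [0,0,-0.4,0,0,0]
    - [0,0,-0.6,0,0,0]
    - [0,0,-0.68,0,0,0]
    - [0,0,-0.68,0,0,0]
    - [0,0,-0.68,0,0,0]

```text
time: 34.7
ee_pos: [0.5068, -0.3674, 0.0348]
orientation: [[-0.083, 0.997, 0.002], [0.996, 0.083, -0.018], [-0.018, 0.0, -1.0]]
wrist_force: [-0.5, -0.3, 0.2]
gripper_width: 0.649
grip_force: 0.0
```

```bash
python3 -c "
from h import *
show();goto((.506,-.3647,.032))"
```

```text
t 34.7 pos [ 0.5068 -0.3674  0.0348] strip [-0.0159 -0.3364  0.0348] phi -1.0 yawerr 4.76 rolly 0.02 F [-0.5 -0.3  0.2] w 0.649 gf 0.0 J [  3.  52.  43. 101. -46.  46.  73.]
shift [-0.005  0.018 -0.019]
```

Request:
play_rows:
  motion:
    - [0,0.018,-0.01,0,0,0]
    - [0,0.018,-0.01,0,0,0]
    - [0,0.018,-0.01,0,0,0]
    - [0,0.018,-0.01,0,0,0]
    - [0,0.018,-0.01,0,0,0]
    - [0,0.018,-0.01,0,0,0]
    - [0,0.018,-0.01,0,0,0]
  gripper: -1
  squeeze: 40

```text
time: 35.4
ee_pos: [0.5041, -0.3652, 0.0328]
orientation: [[-0.081, 0.997, -0.002], [0.997, 0.081, -0.016], [-0.016, -0.003, -1.0]]
wrist_force: [-5.4, 2.4, 12.5]
gripper_width: 0.016
grip_force: 39.9
```

```bash
python3 -c "
from h import *
show()"
```

```text
t 35.4 pos [ 0.5041 -0.3652  0.0328] strip [-0.0185 -0.3341  0.0328] phi -0.9 yawerr 4.65 rolly -0.16 F [-5.4  2.4 12.5] w 0.016 gf 39.9 J [  2.  52.  43. 101. -46.  46.  73.]
```

Request:
play_rows:
  motion:
    - [0,0,0.1,0,0,0]
    - [0,0,0.3,0,0,0]
    - [0,0,0.6,0,0,0]
    - [0,0,0.8,0,0,0]
    - [0,0,0.8,0,0,0]
    - [0,0,0.8,0,0,0]

```text
time: 36.0
ee_pos: [0.5061, -0.3645, 0.1524]
orientation: [[-0.082, 0.997, 0.002], [0.996, 0.082, -0.017], [-0.017, 0.0, -1.0]]
wrist_force: [0.2, -0.7, -0.6]
gripper_width: 0.017
grip_force: 39.2
```

```bash
python3 -c "
from h import *
show();d=cam('wrist');cv2.imwrite('pics/h1.png',d['image']);cv2.imwrite('pics/h1s.png',cam('scene')['image'])
W=cloud(d);print(np.round(W[205:260:8,250],3).tolist())"
```

```text
t 36.0 pos [ 0.5061 -0.3645  0.1524] strip [-0.0165 -0.3335  0.1524] phi -1.0 yawerr 4.72 rolly 0.02 F [ 0.2 -0.7 -0.6] w 0.017 gf 39.2 J [ -2.  43.  51.  99. -39.  57.  67.]
[[0.501, -0.352, 0.136], [0.501, -0.357, 0.135], [0.502, -0.362, 0.135], [0.502, -0.353, 0.165], [0.502, -0.354, 0.172], [0.502, -0.353, 0.181], [0.502, -0.353, 0.188]]
```

Request:
play_rows:
  motion:
    - [0,0.25,0,0,0,0]
    - [0,0.5,0,0,0,-0.01]
    - [0,0.75,0,0,0,-0.02]
    - [0,1,0,0,0,-0.035]

```text
time: 36.5
ee_pos: [0.5046, -0.2127, 0.1503]
orientation: [[-0.026, 1.0, -0.003], [1.0, 0.026, -0.016], [-0.016, -0.004, -1.0]]
wrist_force: [-0.1, 0.3, -0.2]
gripper_width: 0.018
grip_force: 39.2
```

Request:
play_rows:
  motion:
    - [0,0.25,0,0,0,0]
    - [0,0.5,0,0,0,0]
    - [0,0.75,0,0,0,0]
    - [0,1,0,0,0,0]

```text
time: 36.9
ee_pos: [0.5045, -0.0629, 0.1505]
orientation: [[-0.027, 1.0, -0.003], [0.999, 0.027, -0.017], [-0.017, -0.004, -1.0]]
wrist_force: [0.3, -0.8, -0.1]
gripper_width: 0.019
grip_force: 39.2
```

Request:
play_rows:
  motion:
    - [0.02,0.25,0,0,0,0]
    - [0.02,0.5,0,0,0,0]
    - [0.02,0.75,0,0,0,0]
    - [0.02,1,0,0,0,0]

```text
time: 37.3
ee_pos: [0.5075, 0.087, 0.1505]
orientation: [[-0.027, 1.0, -0.003], [0.999, 0.027, -0.017], [-0.017, -0.003, -1.0]]
wrist_force: [0.7, -0.8, 0.6]
gripper_width: 0.013
grip_force: 39.2
```

Request:
play_rows:
  motion:
    - [0,0.3,0,0,0,0]
    - [0,0.48,-0.1,0,0,0]
    - [0,0.48,-0.2,0,0,0]
    - [0,0.48,-0.3,0,0,0]
    - [0,0.48,-0.3,0,0,0]
    - [0,0.48,-0.3,0,0,0]

```text
time: 37.9
ee_pos: [0.5083, 0.1556, 0.1063]
orientation: [[-0.024, 1.0, -0.002], [1.0, 0.024, -0.018], [-0.018, -0.002, -1.0]]
wrist_force: [0.1, 0.5, -0.4]
gripper_width: 0.016
grip_force: 39.2
```

```bash
python3 -c "
from h import *
show();goto(w(0.001,.192,.038));d=cam('wrist');cv2.imwrite('pics/h2.png',np.hstack([cv2.resize(d['image'],(400,300)),cv2.resize(cam('scene')['image'][130:280,150:350],(400,300))]))
W=cloud(d);print(np.round(W[200:260:8,256],3).tolist())"
```

```text
t 37.9 pos [0.5083 0.1556 0.1063] strip [-0.0004  0.1864  0.1063] phi -1.0 yawerr 1.4 rolly -0.13 F [ 0.1  0.5 -0.4] w 0.016 gf 39.2 J [-61.  42.  54. 113. -44.  49.  19.]
shift [ 0.008  0.037 -0.455]
[[0.507, 0.188, 0.135], [0.507, 0.184, 0.135], [0.507, 0.18, 0.134], [0.507, 0.177, 0.134], [0.507, 0.173, 0.135], [0.507, 0.169, 0.133], [0.507, 0.166, 0.136], [0.508, 0.162, 0.135]]
```

View pics/h2.png

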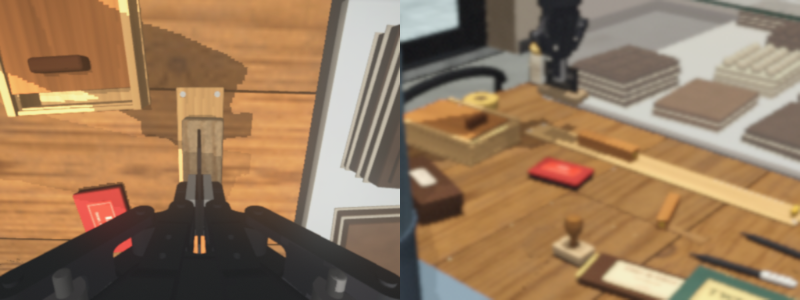

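The card is held upright above the strip, aligned with it, at about (200,150) in the left half of the picture. I'll lower it and set it down.

Request:
play_rows:
  motion:
    - [0.008,0.04,-0.12,0,0,0]
    - [0.008,0.04,-0.25,0,0,0]
    - [0.008,0.04,-0.35,0,0,0]
    - [0.008,0.04,-0.42,0,0,0]
    - [0.008,0.04,-0.45,0,0,0]
    - [0.008,0.04,-0.45,0,0,0]
    - [0.008,0.04,-0.45,0,0,0]

```text
time: 38.7
ee_pos: [0.5102, 0.1633, 0.0395]
orientation: [[-0.027, 1.0, -0.0], [1.0, 0.027, -0.016], [-0.016, -0.001, -1.0]]
wrist_force: [-0.0, 0.2, -1.1]
gripper_width: 0.021
grip_force: 39.2
```

```bash
python3 -c "
from h import *
show();goto(w(0.001,.192,.037))"
```

```text
t 38.7 pos [0.5102 0.1633 0.0395] strip [0.0016 0.1941 0.0395] phi -0.9 yawerr 1.54 rolly -0.04 F [-0.   0.2 -1.1] w 0.021 gf 39.2 J [-57.  47.  47. 114. -51.  43.  23.]
shift [-0.004 -0.014 -0.017]
```

Request:
play_rows:
  motion:
    - [0,-0.013,-0.008,0,0,0]
    - [0,-0.013,-0.016,0,0,0]
    - [0,-0.013,-0.016,0,0,0]
    - [0,-0.013,-0.016,0,0,0]

```text
time: 39.1
ee_pos: [0.5104, 0.1612, 0.0377]
orientation: [[-0.027, 1.0, 0.0], [1.0, 0.027, -0.016], [-0.016, -0.0, -1.0]]
wrist_force: [-1.3, -1.0, 8.7]
gripper_width: 0.016
grip_force: 40.7
```

Request:
play_rows:
  motion:
    - [0,0,0,0,0,0]
    - [0,0,0,0,0,0]
    - [0,0,0,0,0,0]
    - [0,0,0,0,0,0]
    - [0,0,0,0,0,0]
    - [0,0,0,0,0,0]
    - [0,0,0,0,0,0]
  gripper: 0

```text
time: 39.8
ee_pos: [0.5097, 0.1615, 0.0366]
orientation: [[-0.027, 1.0, -0.001], [0.999, 0.027, -0.017], [-0.016, -0.002, -1.0]]
wrist_force: [-0.5, 0.7, 0.6]
gripper_width: 0.498
grip_force: 0.0
```

Request:
play_rows:
  motion:
    - [0,0,0.1,0,0,0]
    - [0,0,0.3,0,0,0]
    - [0,0,0.6,0,0,0]
    - [0,0,1,0,0,0]
    - [0,-0.2,1,0,0,0]
    - [0,-0.3,1,0,0,0]
    - [0,-0.3,1,0,0,0]

```text
time: 40.5
ee_pos: [0.5091, 0.1141, 0.1868]
orientation: [[-0.023, 1.0, -0.001], [1.0, 0.023, -0.016], [-0.016, -0.002, -1.0]]
wrist_force: [-0.5, 0.6, -0.6]
gripper_width: 0.498
grip_force: 0.0
```

```bash
python3 -c "
from h import *
show();d=cam('wrist');cv2.imwrite('pics/h3.png',d['image'])
print('card slate');comp(d,.05,.08,(.46,.55),(.1,.26));print(strip(w(0,0,0)))
comp(d,.012,.027,(.47,.55),(.115,.215))
sticktop(yr=(0,.146));x=w(0,.192,0);print('want',x)
print('grip bar');comp(d,.05,.07,(.34,.44),(.18,.3))"
```

```text
t 40.5 pos [0.5091 0.1141 0.1868] strip [-0.0007  0.1449  0.1868] phi -0.9 yawerr 1.3 rolly -0.1 F [-0.5  0.6 -0.6] w 0.498 gf 0.0 J [-63.  35.  62. 112. -36.  56.  18.]
card slate
448 rect [516.1 161.1] [ 4.2 74. ] 1.7 mean [0.5158 0.1638 0.0606] dir 1.3
[0. 0. 0.]
1697 rect [513.  160.9] [29.9 86.4] 0.8 mean [0.5115 0.1633 0.0199] dir 1.3
top 1777 [-3.4 87.3] [ 21.7 109.4] 0.4 y [0.0331 0.1414] x [-0.0139  0.0076] z 0.0268
want [0.50857353 0.16123155 0.        ]
grip bar
842 rect [389.4 235.2] [43.3 12.6] 4.7 mean [0.3905 0.2346 0.0561] dir -85.3
```

The card stands at strip y ≈ 0.192 with x within 5 mm, and the stick is undisturbed. Next I'll open the cover by pushing its grip bar with shut fingers.

Request:
play_rows:
  motion:
    - [-0.78,0.63,0,0,0,0.038]
    - [-0.78,0.63,0,0,0,0.038]
    - [-0.78,0.63,0,0,0,0.038]
    - [-0.78,0.63,-0.5,0,0,0.038]
    - [-0.78,0.63,-0.5,0,0,0.038]
    - [-0.78,0.63,-0.5,0,0,0.038]
    - [-0.78,0.63,-0.5,0,0,0.038]
  gripper: -1

```text
time: 41.3
ee_pos: [0.3927, 0.2107, 0.1115]
orientation: [[-0.086, 0.996, -0.001], [0.996, 0.086, -0.018], [-0.018, -0.002, -1.0]]
wrist_force: [0.8, -1.0, -0.3]
gripper_width: 0.001
grip_force: 0.0
```

```bash
cat >> h.py <<'E'
CC=np.array([.3866,.2744,0]);TC=np.radians(4.6)
cx=np.array([np.cos(TC),np.sin(TC),0]);cy=np.array([-np.sin(TC),np.cos(TC),0])
def cw(x,y,z): return CC+x*cx+y*cy+np.array([0,0,z])
def case(p): q=np.array(p)-CC;return np.round([q@cx,q@cy,q[2]],4)
E
python3 -c "
from h import *
s=show();print(case(s['ee_pos']));goto(cw(0,-.066,.045));print((cy*.075/.15).round(3),cy/.15*.07)"
```

```text
t 41.3 pos [0.3927 0.2107 0.1115] strip [-0.1145  0.2445  0.1115] phi -1.0 yawerr 4.93 rolly -0.14 F [ 0.8 -1.  -0.3] w 0.001 gf 0.0 J [-78.  35.  56. 125. -43.  43.  12.]
[ 0.001  -0.064   0.1115]
shift [-0.006 -0.014 -0.444]
[-0.04   0.498  0.   ] [-0.03742616  0.46516348  0.        ]
```

Request:
play_rows:
  motion:
    - [0,-0.03,-0.15,0,0,0]
    - [0,-0.03,-0.3,0,0,0]
    - [0,-0.03,-0.43,0,0,0]
    - [0,-0.03,-0.43,0,0,0]
    - [0,-0.03,-0.43,0,0,0]
    - [0,-0.03,-0.43,0,0,0]

```text
time: 41.9
ee_pos: [0.3939, 0.2067, 0.0484]
orientation: [[-0.086, 0.996, 0.002], [0.996, 0.086, -0.015], [-0.015, 0.0, -1.0]]
wrist_force: [0.2, 0.7, -1.3]
gripper_width: -0.001
grip_force: 0.0
```

```bash
python3 -c "
from h import *
s=show();print(case(s['ee_pos']))"
```

```text
t 41.9 pos [0.3939 0.2067 0.0484] strip [-0.1134  0.2405  0.0484] phi -0.9 yawerr 4.92 rolly 0.02 F [ 0.2  0.7 -1.3] w -0.001 gf 0.0 J [-71.  40.  47. 126. -51.  36.  19.]
[ 0.0019 -0.068   0.0484]
```

Request:
play_rows:
  motion:
    - [-0.01,0.1,0,0,0,0]
    - [-0.02,0.22,0,0,0,0]
    - [-0.03,0.36,0,0,0,0]
    - [-0.04,0.5,0,0,0,0]
    - [-0.05,0.65,0,0,0,0]
    - [-0.065,0.8,0,0,0,0]
    - [-0.065,0.8,0,0,0,0]
    - [-0.065,0.8,0,0,0,0]

```text
time: 42.7
ee_pos: [0.3832, 0.3265, 0.0478]
orientation: [[-0.088, 0.996, 0.001], [0.996, 0.088, -0.016], [-0.016, -0.001, -1.0]]
wrist_force: [0.5, -0.3, 0.3]
gripper_width: 0.001
grip_force: 0.0
```

```bash
python3 -c "
from h import *
s=show();print(case(s['ee_pos']))"
```

```text
t 42.7 pos [0.3832 0.3265 0.0478] strip [-0.1209  0.3605  0.0478] phi -0.9 yawerr 5.03 rolly -0.03 F [ 0.5 -0.3  0.3] w 0.001 gf 0.0 J [-82.  45.  48. 118. -51.  41.   4.]
[0.0008 0.0522 0.0478]
```

Request:
play_rows:
  motion:
    - [-0.005,0.06,0,0,0,0]
    - [-0.01,0.12,0,0,0,0]
    - [-0.015,0.18,0,0,0,0]
    - [-0.018,0.22,0,0,0,0]
    - [-0.018,0.22,0,0,0,0]

```text
time: 43.2
ee_pos: [0.3808, 0.3559, 0.0471]
orientation: [[-0.085, 0.996, 0.0], [0.996, 0.085, -0.022], [-0.022, -0.002, -1.0]]
wrist_force: [-0.4, -9.8, 6.0]
gripper_width: -0.002
grip_force: 5.0
```

```bash
python3 -c "
from h import *
s=show();print(case(s['ee_pos']));d=cam('top');cv2.imwrite('pics/h4.png',cv2.resize(d['image'][150:270,60:240],(720,480)));comp(d,.048,.07,(.3,.46),(.33,.46))"
```

```text
t 43.2 pos [0.3808 0.3559 0.0471] strip [-0.1226  0.39    0.0471] phi -1.3 yawerr 4.87 rolly -0.1 F [-0.4 -9.8  6. ] w -0.002 gf 5.0 J [-84.  46.  48. 115. -50.  43.   1.]
[0.0007 0.0817 0.0471]
23 rect [380.3 347.6] [119.3   6.2] 3.2 mean [0.3823 0.3478 0.0592] dir -87.4
```

View pics/h4.png

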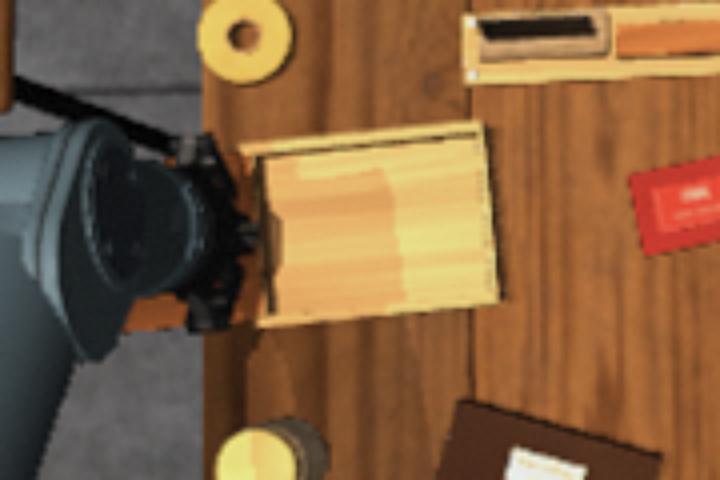

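The cover is fully open at its stop (-9.8 N) and the interior is clear. Now for the stick.

Request:
play_rows:
  motion:
    - [0,-0.06,0,0,0,0]
    - [0,-0.1,0.2,0,0,0]
    - [0,-0.1,0.5,0,0,0]
    - [0,-0.4,0.6,0.01,0,0]
    - [0,-0.8,0.6,0.01,0,0]
    - [0,-1,0.6,0.01,0,0]
    - [0,-1,0.6,0.01,0,0]

```text
time: 43.95
ee_pos: [0.3795, 0.2049, 0.1374]
orientation: [[-0.079, 0.997, -0.001], [0.997, 0.079, -0.0], [-0.0, -0.001, -1.0]]
wrist_force: [0.2, 0.5, -0.1]
gripper_width: 0.001
grip_force: 0.0
```

Request:
play_rows:
  motion:
    - [0.4,-1,0,0,0,-0.038]
    - [0.8,-1,0,0,0,-0.038]
    - [0.87,-1,0,0,0,-0.038]
    - [0.87,-1,0,0,0,-0.038]
    - [0.87,-1,0,0,0,-0.038]
    - [0.87,-1,0,0,0,-0.038]
  gripper: 0.1

```text
time: 44.55
ee_pos: [0.5116, 0.0588, 0.137]
orientation: [[-0.025, 1.0, 0.0], [1.0, 0.025, -0.001], [-0.001, 0.0, -1.0]]
wrist_force: [-0.2, -0.0, -0.2]
gripper_width: 0.554
grip_force: 0.0
```

```bash
python3 -c "
from h import *
s=show();goto(w(-.002,.0865,.011));sticktop(yr=(0,.146))"
```

```text
t 44.55 pos [0.5116 0.0588 0.137 ] strip [0.0003 0.0895 0.137 ] phi -0.0 yawerr 1.42 rolly 0.01 F [-0.2 -0.  -0.2] w 0.554 gf 0.0 J [-52.  37.  55. 115. -40.  49.  27.]
shift [-0.015 -0.02  -0.84 ]
top 2802 [-3.5 86.6] [ 21.6 109.7] 0.4 y [0.0326 0.1413] x [-0.0139  0.0074] z 0.0269
```

Request:
play_rows:
  motion:
    - [-0.015,-0.02,-0.25,0,0,0]
    - [-0.015,-0.02,-0.5,0,0,0]
    - [-0.015,-0.02,-0.7,0,0,0]
    - [-0.015,-0.02,-0.83,0,0,0]
    - [-0.015,-0.02,-0.83,0,0,0]
    - [-0.015,-0.02,-0.83,0,0,0]

```text
time: 45.2
ee_pos: [0.508, 0.058, 0.0129]
orientation: [[-0.029, 1.0, -0.001], [1.0, 0.029, -0.0], [-0.0, -0.001, -1.0]]
wrist_force: [0.6, 0.2, 0.4]
gripper_width: 0.549
grip_force: 0.0
```

Request:
play_rows:
  motion:
    - [0,0,0,0,0,0]
    - [0,0,0,0,0,0]
    - [0,0,0,0,0,0]
    - [0,0,0,0,0,0]
    - [0,0,0,0,0,0]
  gripper: -1
  squeeze: 60

```text
time: 45.7
ee_pos: [0.5093, 0.0572, 0.014]
orientation: [[-0.027, 1.0, 0.002], [1.0, 0.027, 0.001], [0.001, 0.002, -1.0]]
wrist_force: [-1.0, 1.3, 7.9]
gripper_width: 0.236
grip_force: 59.3
```

Request:
play_rows:
  motion:
    - [0,-0.05,0.15,0,0,0]
    - [0,-0.1,0.4,0,0,0]
    - [0,-0.1,0.7,0,0,0]
    - [0,-0.1,0.9,0,0,0]
    - [-0.4,-0.1,0.9,0,0,0]
    - [-0.78,-0.1,0.9,0,0,0]
    - [-0.78,-0.1,0.9,0,0,0]
    - [-0.78,-0.1,0.9,0,0,0]

```text
time: 46.5
ee_pos: [0.3882, 0.0421, 0.1475]
orientation: [[-0.027, 1.0, -0.003], [1.0, 0.027, 0.002], [0.002, -0.003, -1.0]]
wrist_force: [0.7, 0.4, 0.2]
gripper_width: 0.24
grip_force: 59.2
```

```bash
python3 -c "
from h import *
s=show();goto(cw(.021,0,.05))"
```

```text
t 46.5 pos [0.3882 0.0421 0.1475] strip [-0.1235  0.0762  0.1475] phi 0.1 yawerr 1.54 rolly -0.16 F [0.7 0.4 0.2] w 0.24 gf 59.2 J [-64.  25.  64. 131. -34.  42.  26.]
shift [ 0.129  1.56  -0.65 ]
```

Request:
play_rows:
  motion:
    - [0.1,0.3,0,0,0,0]
    - [0.129,0.6,0,0,0,0.034]
    - [0.129,0.85,0,0,0,0.034]
    - [0.129,1,0,0,0,0.034]
    - [0.129,1,0,0,0,0.034]

```text
time: 47.0
ee_pos: [0.4122, 0.1957, 0.1479]
orientation: [[-0.087, 0.996, 0.002], [0.996, 0.087, 0.0], [0.0, 0.002, -1.0]]
wrist_force: [-0.3, -0.5, -1.2]
gripper_width: 0.238
grip_force: 59.2
```

Request:
play_rows:
  motion:
    - [0,0.3,0,0,0,0]
    - [0,0.56,0,0,0,0]
    - [0,0.56,-0.2,0,0,0]
    - [0,0.56,-0.5,0,0,0]
    - [0,0.56,-0.5,0,0,0]
    - [0,0.56,-0.5,0,0,0]
    - [0,0.56,-0.5,0,0,0]

```text
time: 47.7
ee_pos: [0.4126, 0.2754, 0.0745]
orientation: [[-0.079, 0.997, 0.002], [0.997, 0.079, 0.001], [0.0, 0.003, -1.0]]
wrist_force: [0.7, -0.8, -0.9]
gripper_width: 0.24
grip_force: 59.2
```

```bash
python3 -c "
from h import *
s=show();print(case(s['ee_pos']));goto(cw(.021,0,.017));d=cam('wrist');cv2.imwrite('pics/h5.png',d['image'])"
```

```text
t 47.7 pos [0.4126 0.2754 0.0745] strip [-0.0929  0.3087  0.0745] phi 0.0 yawerr 4.53 rolly 0.14 F [ 0.7 -0.8 -0.9] w 0.24 gf 59.2 J [-76.  41.  50. 119. -48.  42.  10.]
[ 0.026  -0.0011  0.0745]
shift [-0.034  0.005 -0.384]
```

View pics/h5.png

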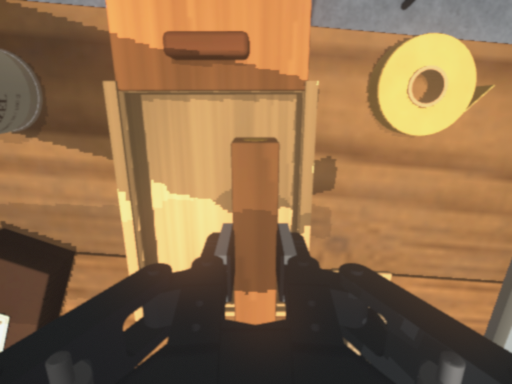

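The stick is over the open case, parallel to it, with the fingers clear of the rails. That was the last permitted picture, so I'll go by numbers from here. Lowering and releasing.

Request:
play_rows:
  motion:
    - [-0.034,0,-0.1,0,0,0]
    - [-0.034,0,-0.22,0,0,0]
    - [-0.034,0,-0.33,0,0,0]
    - [-0.034,0,-0.385,0,0,0]
    - [-0.034,0,-0.385,0,0,0]
    - [-0.034,0,-0.385,0,0,0]

```text
time: 48.35
ee_pos: [0.4065, 0.2758, 0.0158]
orientation: [[-0.08, 0.997, 0.001], [0.997, 0.08, 0.0], [0.0, 0.001, -1.0]]
wrist_force: [-0.8, 0.2, 0.6]
gripper_width: 0.239
grip_force: 59.2
```

```bash
python3 -c "
from h import *
s=show();print(case(s['ee_pos']))"
```

```text
t 48.35 pos [0.4065 0.2758 0.0158] strip [-0.099   0.3093  0.0158] phi 0.0 yawerr 4.6 rolly 0.06 F [-0.8  0.2  0.6] w 0.239 gf 59.2 J [-72.  46.  43. 120. -55.  36.  15.]
[ 0.0199 -0.0002  0.0158]
```

Request:
play_rows:
  motion:
    - [0,0,0,0,0,0]
    - [0,0,0,0,0,0]
    - [0,0,0,0,0,0]
    - [0,0,0,0,0,0]
  gripper: -0.25

```text
time: 48.75
ee_pos: [0.4059, 0.2756, 0.0151]
orientation: [[-0.081, 0.997, 0.0], [0.997, 0.081, -0.001], [-0.001, 0.0, -1.0]]
wrist_force: [-0.0, 0.3, 0.4]
gripper_width: 0.375
grip_force: 0.0
```

Request:
play_rows:
  motion:
    - [0,0,0.15,0,0,0]
    - [0,0,0.4,0,0,0]
    - [0,-0.2,0.8,0,0,0]
    - [0,-0.5,1,0,0,0]
    - [0,-0.8,1,0,0,0]
    - [0,-1,1,0,0,0]
    - [0,-1,1,0,0,0]

```text
time: 49.45
ee_pos: [0.4053, 0.1208, 0.1656]
orientation: [[-0.072, 0.997, 0.0], [0.997, 0.072, 0.0], [0.0, 0.0, -1.0]]
wrist_force: [-0.2, 0.5, -0.1]
gripper_width: 0.373
grip_force: 0.0
```

```bash
python3 - <<'E'
from h import *
s=show();d=cam('top')
W=cloud(d);q=W-CC;X=q@cx;Y=q@cy
m=(abs(X)<.05)&(abs(Y)<.072)&(W[...,2]>.017);p=np.stack([X[m],Y[m],W[...,2][m]],1);print(len(p),p.mean(0).round(4),p.min(0).round(3),p.max(0).round(3))
print('pens');comp(d,.006,.02,(.33,.38),(-.38,-.2));comp(d,.006,.02,(.40,.46),(-.39,-.2))
E
```

```text
t 49.45 pos [0.4053 0.1208 0.1656] strip [-0.1043  0.1543  0.1656] phi 0.0 yawerr 4.15 rolly 0.01 F [-0.2  0.5 -0.1] w 0.373 gf 0.0 J [-74.  26.  64. 127. -34.  47.  17.]
61 [0.0189 0.0438 0.0267] [0.008 0.032 0.018] [0.029 0.054 0.033]
pens
152 rect [ 352.4 -296.4] [164.5  43.5] 86.0 mean [ 0.3535 -0.3191  0.0096] dir 6.9
159 rect [ 427.2 -296.3] [ 52.7 170. ] 0.2 mean [ 0.4285 -0.3055  0.0096] dir 0.5
```

Request:
play_rows:
  motion:
    - [0.3,-0.3,0.1,0,0,0]
    - [0.3,-0.6,0.2,0,0,-0.03]
    - [0.3,-0.9,0.2,0,0,-0.03]
    - [0.3,-1,0.2,0,0,-0.03]
  gripper: 0.1

```text
time: 49.9
ee_pos: [0.4515, -0.028, 0.1956]
orientation: [[-0.03, 1.0, 0.002], [1.0, 0.03, -0.002], [-0.002, 0.002, -1.0]]
wrist_force: [-0.7, 1.0, -0.6]
gripper_width: 0.55
grip_force: 0.0
```

Request:
play_rows:
  motion:
    - [0,-0.3,0,0,0,0]
    - [0,-0.6,0,0,0,0]
    - [0,-0.9,0,0,0,0]
    - [-0.1,-1,0,0,0,0]

```text
time: 50.3
ee_pos: [0.437, -0.1786, 0.1954]
orientation: [[-0.03, 1.0, 0.002], [1.0, 0.03, -0.004], [-0.004, 0.002, -1.0]]
wrist_force: [0.2, -0.6, 0.3]
gripper_width: 0.551
grip_force: 0.0
```

Request:
play_rows:
  motion:
    - [0,-0.4,0,0,0,0]
    - [0,-0.4,0,0,0,0]
    - [0,-0.4,0,0,0,0]
    - [0,-0.4,0,0,0,0]

```text
time: 50.7
ee_pos: [0.4362, -0.2329, 0.1944]
orientation: [[-0.035, 0.999, -0.001], [0.999, 0.035, 0.0], [0.0, -0.001, -1.0]]
wrist_force: [-0.0, -0.2, 0.2]
gripper_width: 0.545
grip_force: 0.0
```

```bash
cat >> h.py <<'E'
def blobs(d,zlo=.005,zhi=.02,x=(.3,.6),y=(-.41,-.15)):
    W=cloud(d);W=np.nan_to_num(W,nan=9)
    m=((W[...,2]>zlo)&(W[...,2]<zhi)&(W[...,0]>x[0])&(W[...,0]<x[1])&(W[...,1]>y[0])&(W[...,1]<y[1])).astype(np.uint8)
    n,l,st,_=cv2.connectedComponentsWithStats(m)
    for i in range(1,n):
        if st[i,4]<100: continue
        p=W[l==i];c,sz,a=cv2.minAreaRect((p[:,:2]*1000).astype(np.float32));q=p[:,:2]-p[:,:2].mean(0);u=np.linalg.svd(q,full_matrices=False)[2][0]
        print(st[i,4],'rect',np.round(c,1),np.round(sz,1),'z',p[:,2].max().round(4),'dir',round(np.degrees(np.arctan(-u[0]/u[1])),1),'bgr',d['image'][l==i].mean(0).round())
E
python3 -c "
from h import *
s=show();d=cam('wrist');blobs(d)
d=cam('top');W=cloud(d);q=W-CC;X=q@cx;Y=q@cy
m=(abs(X)<.05)&(abs(Y)<.072)&(W[...,2]>.017);p=np.stack([X[m],Y[m],W[...,2][m]],1);print('stick',len(p),p.mean(0).round(4),p.min(0).round(3),p.max(0).round(3))
"
```

```text
t 50.7 pos [ 0.4362 -0.2329  0.1944] strip [-0.0828 -0.2001  0.1944] phi 0.0 yawerr 2.0 rolly -0.05 F [-0.  -0.2  0.2] w 0.545 gf 0.0 J [-22.  29.  59. 116. -31.  53.  56.]
758 rect [ 515.5 -184.2] [67.6 49.2] z 0.008 dir 27.8 bgr [142. 219. 242.]
259 rect [ 517.8 -231.5] [38.2 35.4] z 0.0068 dir -48.8 bgr [142. 220. 243.]
788 rect [ 427.1 -302.7] [ 10.3 136.2] z 0.0128 dir 0.4 bgr [ 96. 111. 127.]
135 rect [ 502.7 -256.1] [17.5 48.4] z 0.0066 dir 7.7 bgr [146. 218. 241.]
398 rect [ 346.3 -288.9] [10.5 67.6] z 0.012 dir 10.6 bgr [61. 75. 92.]
239 rect [ 525.4 -271.8] [35.9 19.9] z 0.0184 dir 83.7 bgr [114. 195. 222.]
stick 344 [ 0.0182 -0.0025  0.027 ] [ 0.007 -0.056  0.017] [0.03  0.054 0.033]
```

Request:
play_rows:
  motion:
    - [-0.06,-0.466,-0.3,0,0,-0.018]
    - [-0.06,-0.466,-0.6,0,0,-0.018]
    - [-0.06,-0.466,-0.9,0,0,-0.018]
    - [-0.06,-0.466,-1,0,0,-0.018]
    - [-0.06,-0.466,-1,0,0,-0.018]
    - [-0.06,-0.466,-1,0,0,-0.018]

```text
time: 51.4
ee_pos: [0.4273, -0.3036, 0.0453]
orientation: [[-0.007, 1.0, -0.0], [1.0, 0.007, -0.001], [-0.001, -0.0, -1.0]]
wrist_force: [-0.1, 0.4, -0.1]
gripper_width: 0.552
grip_force: 0.0
```

Request:
play_rows:
  motion:
    - [0,0,-0.1,0,0,0]
    - [0,0,-0.2,0,0,0]
    - [0,0,-0.26,0,0,0]
    - [0,0,-0.26,0,0,0]
    - [0,0,-0.26,0,0,0]
    - [0,0,-0.26,0,0,0]

```text
time: 52.0
ee_pos: [0.4269, -0.3046, 0.0062]
orientation: [[-0.005, 1.0, 0.0], [1.0, 0.005, -0.001], [-0.001, 0.0, -1.0]]
wrist_force: [0.7, 0.4, 0.9]
gripper_width: 0.549
grip_force: 0.0
```

```bash
python3 -c "
from h import *
s=show();goto((.427,-.3027,.004))"
```

```text
t 52.0 pos [ 0.4269 -0.3046  0.0062] strip [-0.0941 -0.2715  0.0062] phi -0.1 yawerr 0.29 rolly 0.02 F [0.7 0.4 0.9] w 0.549 gf 0.0 J [  2.  47.  39. 115. -51.  36.  75.]
shift [ 0.001  0.013 -0.015]
```

Request:
play_rows:
  motion:
    - [0,0.013,-0.015,0,0,0]
    - [0,0.013,-0.015,0,0,0]
    - [0,0.013,-0.015,0,0,0]
    - [0,0.013,-0.015,0,0,0]
    - [0,0.013,-0.015,0,0,0]
    - [0,0.013,-0.015,0,0,0]
    - [0,0.013,-0.015,0,0,0]
  gripper: -1
  squeeze: 40

```text
time: 52.7
ee_pos: [0.4269, -0.3023, 0.0038]
orientation: [[-0.005, 1.0, 0.0], [1.0, 0.005, -0.001], [-0.001, 0.0, -1.0]]
wrist_force: [0.6, 0.6, 4.7]
gripper_width: 0.106
grip_force: 40.2
```

Request:
play_rows:
  motion:
    - [0,0,0.2,0,0,0]
    - [0,0,0.5,0,0,0]
    - [0,0,0.8,0,0,0]
    - [0,0,0.9,0,0,0]
    - [0,0,0.9,0,0,0]

```text
time: 53.2
ee_pos: [0.428, -0.3032, 0.1403]
orientation: [[-0.005, 1.0, 0.003], [1.0, 0.005, -0.003], [-0.003, 0.003, -1.0]]
wrist_force: [0.9, -0.9, -0.5]
gripper_width: 0.104
grip_force: 39.5
```

```bash
python3 -c "
from h import *
s=show();d=cam('wrist');blobs(d,.1,.17,(.40,.46),(-.4,-.2));print('counter');blobs(d,y=(-.41,-.1),x=(.3,.47))"
```

```text
t 53.2 pos [ 0.428  -0.3032  0.1403] strip [-0.093  -0.2702  0.1403] phi -0.2 yawerr 0.31 rolly 0.2 F [ 0.9 -0.9 -0.5] w 0.104 gf 39.5 J [ -8.  36.  52. 114. -38.  49.  65.]
5110 rect [ 426.6 -296.1] [117.8  35.2] z 0.17 dir 0.4 bgr [57. 65. 73.]
counter
1267 rect [ 352.  -321.9] [ 10.5 136.6] z 0.013 dir 10.2 bgr [ 88. 100. 113.]
```

Pen 1 is held, and pen 2 has been knocked to y=-0.322. I'll carry pen 1 to the case.

Request:
play_rows:
  motion:
    - [0.05,0.3,0.05,0,0,0]
    - [0.1,0.6,0.05,0,0,0]
    - [0.1,0.9,0.05,0,0,0]
    - [0.1,1,0.05,0,0,0]

```text
time: 53.65
ee_pos: [0.4406, -0.1472, 0.1438]
orientation: [[-0.011, 1.0, -0.005], [1.0, 0.011, 0.002], [0.002, -0.005, -1.0]]
wrist_force: [0.5, -0.3, 0.4]
gripper_width: 0.102
grip_force: 39.5
```

Request:
play_rows:
  motion:
    - [0,0.3,0,0,0,0]
    - [0,0.6,0,0,0,0]
    - [0,0.9,0,0,0,0.02]
    - [0,1,0,0,0,0.02]

```text
time: 54.05
ee_pos: [0.4402, 0.0022, 0.1442]
orientation: [[-0.044, 0.999, -0.004], [0.999, 0.044, -0.0], [-0.0, -0.004, -1.0]]
wrist_force: [-0.4, -0.4, -0.5]
gripper_width: 0.106
grip_force: 39.5
```

Request:
play_rows:
  motion:
    - [0,0.3,0,0,0,0]
    - [-0.1,0.6,0,0,0,0.028]
    - [-0.2,0.9,0,0,0,0.028]
    - [-0.3,1,0,0,0,0.028]

```text
time: 54.45
ee_pos: [0.395, 0.1515, 0.1445]
orientation: [[-0.087, 0.996, -0.002], [0.996, 0.087, -0.002], [-0.002, -0.002, -1.0]]
wrist_force: [0.2, 0.1, 0.4]
gripper_width: 0.104
grip_force: 39.5
```

Request:
play_rows:
  motion:
    - [-0.1,0.3,0,0,0,0]
    - [-0.2,0.6,0,0,0,0]
    - [-0.3,0.84,0,0,0,0]
    - [-0.3,0.84,0,0,0,0]
    - [-0.3,0.84,0,0,0,0]

```text
time: 54.95
ee_pos: [0.3507, 0.2734, 0.1448]
orientation: [[-0.083, 0.997, -0.001], [0.997, 0.083, -0.004], [-0.003, -0.001, -1.0]]
wrist_force: [0.2, -0.9, -0.7]
gripper_width: 0.103
grip_force: 39.5
```

```bash
python3 -c "
from h import *
s=show();print(case(s['ee_pos']));goto(cw(-.031,0,.05))"
```

```text
t 54.95 pos [0.3507 0.2734 0.1448] strip [-0.1548  0.3083  0.1448] phi -0.2 yawerr 4.76 rolly -0.08 F [ 0.2 -0.9 -0.7] w 0.103 gf 39.5 J [-91.  32.  61. 124. -39.  47.   0.]
[-0.0358  0.0018  0.1448]
shift [ 0.033 -0.01  -0.632]
```

```bash
python3 - <<'E'
from h import *
d=cam('wrist');W=cloud(d);q=W-CC;X=q@cx;Y=q@cy;Z=W[...,2]
m=(Z>.036)&(Z<.05)&(abs(X)<.075)&(abs(X)>.045)&(abs(Y)<.1)
for sgn in(-1,1):
    k=m&(np.sign(X)==sgn);print('rail',k.sum(),np.percentile(X[k],[2,50,98]).round(4),np.percentile(Y[k],[1,99]).round(4))
f=(Z<.011)&(Z>-.003)&(abs(X)<.06)&(abs(Y)<.09);print('floor',np.percentile(X[f],[1,99]).round(4),np.percentile(Y[f],[.5,99.5]).round(4))
for n in ['w1.pkl']:
    import pickle;d=pickle.load(open(n,'rb'));W=cloud(d);q=W-CC;X=q@cx;Y=q@cy;Z=W[...,2]
    k=(Z>.026)&(Z<.05)&(abs(X)<.07)&(Y<-.05)&(Y>-.1);print('end',np.percentile(Y[k],[1,3]).round(4))
E
```

```text
rail 1572 [-0.0617 -0.057  -0.0463] [-0.0368  0.0992]
rail 1966 [0.0462 0.0553 0.06  ] [-0.0762  0.0987]
floor [-0.0545  0.0532] [-0.0747  0.0753]
end [-0.0798 -0.0793]
```

Request:
play_rows:
  motion:
    - [0.05,-0.012,-0.2,0,0,0]
    - [0.05,-0.012,-0.45,0,0,0]
    - [0.05,-0.012,-0.7,0,0,0]
    - [0.05,-0.012,-0.85,0,0,0]
    - [0.05,-0.012,-0.89,0,0,0]
    - [0.05,-0.012,-0.89,0,0,0]
    - [0.05,-0.012,-0.89,0,0,0]

```text
time: 55.7
ee_pos: [0.3601, 0.2714, 0.0134]
orientation: [[-0.079, 0.997, 0.001], [0.997, 0.079, -0.0], [-0.0, 0.001, -1.0]]
wrist_force: [-0.5, 0.4, 0.5]
gripper_width: 0.103
grip_force: 39.5
```

```bash
python3 -c "
from h import *
s=show();print(case(s['ee_pos']))"
```

```text
t 55.7 pos [0.3601 0.2714 0.0134] strip [-0.1455  0.306   0.0134] phi -0.0 yawerr 4.54 rolly 0.06 F [-0.5  0.4  0.5] w 0.103 gf 39.5 J [-75.  43.  41. 126. -57.  32.  15.]
[-0.0266 -0.0009  0.0134]
```

Request:
play_rows:
  motion:
    - [0,0,0,0,0,0]
    - [0,0,0,0,0,0]
    - [0,0,0,0,0,0]
    - [0,0,0,0,0,0]
  gripper: -0.6

```text
time: 56.1
ee_pos: [0.3593, 0.2721, 0.0129]
orientation: [[-0.081, 0.997, 0.0], [0.997, 0.081, -0.0], [-0.0, 0.0, -1.0]]
wrist_force: [-0.2, -0.4, -0.1]
gripper_width: 0.199
grip_force: 0.0
```

Request:
play_rows:
  motion:
    - [0,0,0.15,0,0,0]
    - [0,0,0.4,0,0,0]
    - [0,-0.2,0.8,0,0,0]
    - [0.2,-0.5,1,0,0,0]
    - [0.3,-0.8,1,0,0,0]
    - [0.5,-1,1,0,0,0]
    - [0.5,-1,1,0,0,0]

```text
time: 56.8
ee_pos: [0.4374, 0.1169, 0.1642]
orientation: [[-0.073, 0.997, 0.004], [0.997, 0.073, -0.001], [-0.001, 0.004, -1.0]]
wrist_force: [0.6, -0.1, -0.4]
gripper_width: 0.199
grip_force: 0.0
```

```bash
python3 -c "
from h import *
s=show();d=cam('wrist');blobs(d,.011,.022,(.3,.39),(.19,.36))"
```

```text
t 56.8 pos [0.4374 0.1169 0.1642] strip [-0.0724  0.1496  0.1642] phi -0.1 yawerr 4.19 rolly 0.25 F [ 0.6 -0.1 -0.4] w 0.199 gf 0.0 J [-69.  29.  61. 123. -35.  48.  19.]
332 rect [334.8 232.7] [ 1.3 71.8] z 0.022 dir 4.6 bgr [ 57.  85. 108.]
875 rect [361.3 236.9] [10.3 68.3] z 0.018 dir 4.6 bgr [123. 147. 161.]
```

Request:
play_rows:
  motion:
    - [0.1,-0.3,0.1,0,0,0]
    - [0.1,-0.6,0.1,0,0,0]
    - [0.1,-0.9,0.1,0,0,0]
    - [0.1,-1,0.1,0,0,0]
  gripper: 0.1

```text
time: 57.25
ee_pos: [0.4483, -0.0311, 0.1777]
orientation: [[-0.077, 0.997, -0.0], [0.997, 0.077, -0.001], [-0.001, -0.0, -1.0]]
wrist_force: [-0.8, -0.2, 0.3]
gripper_width: 0.547
grip_force: 0.0
```

Request:
play_rows:
  motion:
    - [0,-0.3,0,0,0,0]
    - [0,-0.6,0,0,0,0.02]
    - [0,-0.9,0,0,0,0.04]
    - [-0.1,-1,0,0,0,0.067]

```text
time: 57.65
ee_pos: [0.435, -0.1816, 0.178]
orientation: [[-0.184, 0.983, 0.002], [0.983, 0.184, -0.004], [-0.004, 0.001, -1.0]]
wrist_force: [-2.1, -0.1, 0.1]
gripper_width: 0.554
grip_force: 0.0
```

Request:
play_rows:
  motion:
    - [-0.2,-0.3,0,0,0,0]
    - [-0.4,-0.6,0,0,0,0]
    - [-0.57,-0.8,0,0,0,0]
    - [-0.57,-0.8,0,0,0,0]
    - [-0.57,-0.8,0,0,0,0]

```text
time: 58.15
ee_pos: [0.3484, -0.2976, 0.1773]
orientation: [[-0.183, 0.983, -0.0], [0.983, 0.183, 0.0], [0.0, -0.0, -1.0]]
wrist_force: [-0.7, 0.6, 0.3]
gripper_width: 0.551
grip_force: 0.0
```

```bash
python3 -c "
from h import *
s=show();d=cam('wrist');blobs(d,x=(.3,.48));blobs(cam('top'),x=(.3,.48))
d=cam('top');W=cloud(d);q=W-CC;X=q@cx;Y=q@cy
m=(X<.0)&(X>-.05)&(abs(Y)<.073)&(W[...,2]>.0105)&(W[...,2]<.02);print('pen1',m.sum(),np.median(X[m]),np.percentile(Y[m],[1,99]))"
```

```text
t 58.15 pos [ 0.3484 -0.2976  0.1773] strip [-0.1723 -0.2624  0.1773] phi 0.0 yawerr 10.55 rolly -0.02 F [-0.7  0.6  0.3] w 0.551 gf 0.0 J [-10.  25.  57. 121. -29.  48.  75.]
965 rect [ 352.2 -322.6] [  9.9 136.3] z 0.0129 dir 10.3 bgr [ 88. 102. 116.]
100 rect [ 348.6 -294.9] [11.1 77.2] z 0.0157 dir 10.0 bgr [30. 39. 51.]
pen1 179 -0.02778135903571174 [-0.06726263  0.06485167]
```

Request:
play_rows:
  motion:
    - [0.023,-0.165,-0.3,0,0,0]
    - [0.023,-0.165,-0.6,0,0,0]
    - [0.023,-0.165,-0.85,0,0,0]
    - [0.023,-0.165,-0.85,0,0,0]
    - [0.023,-0.165,-0.85,0,0,0]

```text
time: 58.8
ee_pos: [0.3526, -0.3223, 0.0504]
orientation: [[-0.186, 0.983, -0.001], [0.983, 0.186, -0.0], [-0.0, -0.001, -1.0]]
wrist_force: [0.6, -0.3, 0.5]
gripper_width: 0.547
grip_force: 0.0
```

Request:
play_rows:
  motion:
    - [0,0,-0.1,0,0,0]
    - [0,0,-0.2,0,0,0]
    - [0,0,-0.3,0,0,0]
    - [0,0,-0.3,0,0,0]
    - [0,0,-0.3,0,0,0]
    - [0,0,-0.3,0,0,0]

```text
time: 59.4
ee_pos: [0.3533, -0.3235, 0.0066]
orientation: [[-0.185, 0.983, 0.002], [0.983, 0.185, -0.002], [-0.003, 0.002, -1.0]]
wrist_force: [-0.0, -0.3, -0.5]
gripper_width: 0.552
grip_force: 0.0
```

```bash
python3 -c "
from h import *
s=show();goto((.3522,-.3226,.004))"
```

```text
t 59.4 pos [ 0.3533 -0.3235  0.0066] strip [-0.1682 -0.2885  0.0066] phi -0.1 yawerr 10.68 rolly 0.09 F [-0.  -0.3 -0.5] w 0.552 gf 0.0 J [ 10.  43.  35. 122. -50.  30.  93.]
shift [-0.007  0.006 -0.017]
```

Request:
play_rows:
  motion:
    - [-0.005,0.006,-0.015,0,0,0]
    - [-0.005,0.006,-0.015,0,0,0]
    - [-0.005,0.006,-0.015,0,0,0]
    - [-0.005,0.006,-0.015,0,0,0]
    - [-0.005,0.006,-0.015,0,0,0]
    - [-0.005,0.006,-0.015,0,0,0]
    - [-0.005,0.006,-0.015,0,0,0]
  gripper: -1

```text
time: 60.1
ee_pos: [0.3515, -0.322, 0.0032]
orientation: [[-0.185, 0.983, 0.0], [0.983, 0.185, -0.0], [-0.0, 0.0, -1.0]]
wrist_force: [0.4, 2.1, 4.9]
gripper_width: 0.105
grip_force: 39.8
```

Request:
play_rows:
  motion:
    - [0,0,0.2,0,0,0]
    - [0,0,0.5,0,0,0]
    - [0,0,0.8,0,0,0]
    - [0,0,0.95,0,0,0]
    - [0.1,0.1,0.95,0,0,0]

```text
time: 60.6
ee_pos: [0.3663, -0.3101, 0.1486]
orientation: [[-0.18, 0.984, 0.005], [0.984, 0.18, -0.005], [-0.005, 0.004, -1.0]]
wrist_force: [-0.5, -0.1, -0.9]
gripper_width: 0.103
grip_force: 39.1
```

Request:
play_rows:
  motion:
    - [0.2,0.3,0,0,0,0]
    - [0.4,0.6,0,0,0,0]
    - [0.5,0.9,0,0,0,0]
    - [0.5,1,0,0,0,0]

```text
time: 61.0
ee_pos: [0.4436, -0.1523, 0.145]
orientation: [[-0.191, 0.982, 0.0], [0.982, 0.191, 0.001], [0.001, 0.0, -1.0]]
wrist_force: [-1.0, 0.3, -0.4]
gripper_width: 0.108
grip_force: 39.2
```

```bash
python3 -c "
from h import *
s=show()"
```

```text
t 61.0 pos [ 0.4436 -0.1523  0.145 ] strip [-0.0733 -0.1197  0.145 ] phi 0.0 yawerr 11.01 rolly 0.02 F [-1.   0.3 -0.4] w 0.108 gf 39.2 J [-28.  30.  54. 121. -35.  46.  58.]
```

Request:
play_rows:
  motion:
    - [0,0.3,0,0,0,0]
    - [0,0.6,0,0,0,-0.03]
    - [0,0.9,0,0,0,-0.068]
    - [0,1,0,0,0,-0.068]

```text
time: 61.4
ee_pos: [0.4409, -0.0023, 0.1449]
orientation: [[-0.083, 0.997, -0.002], [0.997, 0.083, 0.001], [0.001, -0.002, -1.0]]
wrist_force: [0.4, 0.3, 0.6]
gripper_width: 0.106
grip_force: 39.2
```

Request:
play_rows:
  motion:
    - [0,0.3,0,0,0,0]
    - [-0.1,0.6,0,0,0,0]
    - [-0.2,0.9,0,0,0,0]
    - [-0.2,1,0,0,0,0]

```text
time: 61.8
ee_pos: [0.4089, 0.1475, 0.1448]
orientation: [[-0.086, 0.996, -0.003], [0.996, 0.086, 0.0], [0.001, -0.003, -1.0]]
wrist_force: [0.4, 1.1, 0.9]
gripper_width: 0.099
grip_force: 39.2
```

Request:
play_rows:
  motion:
    - [-0.1,0.3,0,0,0,0]
    - [-0.2,0.6,0,0,0,0]
    - [-0.25,0.83,0,0,0,0]
    - [-0.25,0.83,-0.3,0,0,0]
    - [-0.25,0.83,-0.3,0,0,0]
    - [-0.25,0.83,-0.3,0,0,0]

```text
time: 62.4
ee_pos: [0.3743, 0.2656, 0.1007]
orientation: [[-0.076, 0.997, -0.001], [0.997, 0.076, -0.003], [-0.003, -0.001, -1.0]]
wrist_force: [0.2, -0.5, 0.1]
gripper_width: 0.099
grip_force: 39.2
```

```bash
python3 -c "
from h import *
s=show();print(case(s['ee_pos']));goto(cw(-.0115,0,.028))"
```

```text
t 62.4 pos [0.3743 0.2656 0.1007] strip [-0.1314  0.2999  0.1007] phi -0.2 yawerr 4.38 rolly -0.05 F [ 0.2 -0.5  0.1] w 0.099 gf 39.2 J [-82.  36.  54. 124. -45.  43.   6.]
[-0.013  -0.0078  0.1007]
shift [ 0.005  0.052 -0.484]
```

Request:
play_rows:
  motion:
    - [0.005,0.045,-0.1,0,0,0]
    - [0.005,0.045,-0.25,0,0,0]
    - [0.005,0.045,-0.38,0,0,0]
    - [0.005,0.045,-0.47,0,0,0]
    - [0.005,0.045,-0.48,0,0,0]
    - [0.005,0.045,-0.48,0,0,0]

```text
time: 63.0
ee_pos: [0.3762, 0.2735, 0.0297]
orientation: [[-0.076, 0.997, 0.001], [0.997, 0.076, -0.0], [-0.0, 0.001, -1.0]]
wrist_force: [0.8, 0.2, 0.9]
gripper_width: 0.109
grip_force: 39.2
```

```bash
python3 -c "
from h import *
s=show();print(case(s['ee_pos']))"
```

```text
t 63.0 pos [0.3762 0.2735 0.0297] strip [-0.1294  0.3077  0.0297] phi -0.0 yawerr 4.38 rolly 0.08 F [0.8 0.2 0.9] w 0.109 gf 39.2 J [-76.  43.  44. 124. -54.  35.  13.]
[-0.0105 -0.0001  0.0297]
```

Request:
play_rows:
  motion:
    - [0,0,0,0,0,0]
    - [0,0,0,0,0,0]
    - [0,0,0,0,0,0]
    - [0,0,0,0,0,0]
  gripper: -0.6

```text
time: 63.4
ee_pos: [0.3748, 0.2744, 0.0286]
orientation: [[-0.079, 0.997, 0.0], [0.997, 0.079, -0.0], [-0.0, 0.0, -1.0]]
wrist_force: [-0.7, 0.1, -0.3]
gripper_width: 0.201
grip_force: 0.0
```

Request:
play_rows:
  motion:
    - [0,0,0.15,0,0,0]
    - [0,0,0.4,0,0,0]
    - [0,-0.2,0.7,0,0,0]
    - [0.2,-0.5,0.7,0,0,0]
    - [0.3,-0.8,0.7,0,0,0]
    - [0.3,-1,0.7,0,0,0]
    - [0.3,-1,0.7,0,0,0]

```text
time: 64.1
ee_pos: [0.4197, 0.1196, 0.1338]
orientation: [[-0.071, 0.997, 0.0], [0.997, 0.071, -0.002], [-0.002, 0.0, -1.0]]
wrist_force: [-0.3, 0.3, -0.2]
gripper_width: 0.203
grip_force: 0.0
```

Request:
play_rows:
  motion:
    - [0,-0.3,0.2,0,0,0]
    - [0,-0.6,0.2,0,0,0]
    - [0,-0.6,0.2,0,0,0]

```text
time: 64.4
ee_pos: [0.4197, 0.0293, 0.1644]
orientation: [[-0.071, 0.997, 0.002], [0.997, 0.071, -0.001], [-0.001, 0.002, -1.0]]
wrist_force: [0.1, 0.9, -1.0]
gripper_width: 0.195
grip_force: 0.0
```

```bash
python3 - <<'E'
from h import *
s=show();d=cam('top');W=np.nan_to_num(cloud(d),nan=9);q=W-CC;X=q@cx;Y=q@cy;Z=W[...,2]
m=((abs(X)<.052)&(abs(Y)<.073)&(Z>.0095)&(Z<.06)).astype(np.uint8)
n,l,st,_=cv2.connectedComponentsWithStats(m)
for i in range(1,n):
    k=l==i
    if k.sum()>20:print(k.sum(),'X',np.percentile(X[k],[1,50,99]).round(3),'Y',np.percentile(Y[k],[1,99]).round(3),'Z',np.percentile(Z[k],[50,98]).round(3),d['image'][k].mean(0).round())
# X profile: dark pixels of pens
g=d['image'].max(2);f=(abs(X)<.052)&(abs(Y)<.073)&(Z<.06)
print([(round(x*1e3),int(np.median(Z[f&(abs(X-x)<.002)])*1e3),int(np.median(g[f&(abs(X-x)<.002)])),) for x in np.arange(-.05,.051,.004)])
E
```

```text
t 64.4 pos [0.4197 0.0293 0.1644] strip [-0.0923  0.0625  0.1644] phi -0.1 yawerr 4.06 rolly 0.11 F [ 0.1  0.9 -1. ] w 0.195 gf 0.0 J [-61.  26.  63. 127. -33.  46.  28.]
359 X [0.007 0.018 0.03 ] Y [-0.056  0.052] Z [0.027 0.032] [ 63. 122. 204.]
174 X [-0.017 -0.012 -0.006] Y [-0.066  0.063] Z [0.015 0.021] [ 90. 109. 118.]
174 X [-0.033 -0.028 -0.021] Y [-0.066  0.063] Z [0.014 0.02 ] [ 87. 105. 116.]
[(-50, 5, 233), (-46, 5, 233), (-42, 5, 233), (-38, 5, 234), (-34, 6, 234), (-30, 14, 154), (-26, 14, 37), (-22, 6, 198), (-18, 6, 225), (-14, 13, 153), (-10, 14, 36), (-6, 7, 204), (-2, 5, 234), (2, 5, 234), (6, 6, 233), (10, 26, 196), (14, 27, 216), (18, 26, 214), (22, 26, 212), (26, 26, 215), (30, 11, 222), (34, 6, 231), (38, 5, 233), (42, 5, 233), (46, 4, 233), (50, 5, 235)]
```

```bash
python3 - <<'E'
from h import *
d=cam('top');W=np.nan_to_num(cloud(d),nan=9);q=W-CC;X=q@cx;Y=q@cy;Z=W[...,2]
m=(abs(X)<.05)&(Y>.05)&(Y<.2)&(Z>.050)&(Z<.07);print('bar',m.sum(),np.percentile(X[m],[2,98]).round(3),np.percentile(Y[m],[2,98]).round(3))
blobs(d,.005,.02,(.1,.6),(-.41,.38))
print(((cw(0,.134,.15)-arm.get_state()['ee_pos'])/.15).round(3))
E
```

```text
bar 78 [-0.021  0.019] [0.093 0.104]
218 rect [ 518.7 -247.9] [63.7 49.9] z 0.0196 dir 14.5 bgr [109. 185. 223.]
235 rect [517.5 356.3] [46.9 66.4] z 0.02 dir -83.6 bgr [ 82. 164. 199.]
692 rect [515.2 -97.8] [ 52.1 238.2] z 0.0133 dir -1.6 bgr [114. 189. 227.]
173 rect [503.1 178.1] [78.6 44.3] z 0.02 dir 2.1 bgr [107. 167. 205.]
174 rect [ 408.6 -130.6] [84.4 23.6] z 0.0199 dir -67.5 bgr [ 62. 119. 200.]
1181 rect [386.4 278.7] [107.7 147.2] z 0.0199 dir 4.4 bgr [106. 165. 187.]
1373 rect [ 249.  -182.2] [ 85.8 213.4] z 0.02 dir 9.7 bgr [101. 141. 160.]
271 rect [ 1.048e+02 -1.000e-01] [213.4   9.4] z 0.0193 dir 0.0 bgr [134. 131. 118.]
[-0.291  2.492 -0.089]
```

Request:
play_rows:
  motion:
    - [-0.1,0.3,0,0,0,0]
    - [-0.1,0.6,0,0,0,0]
    - [-0.1,0.9,0,0,0,0]
    - [-0.1,1,0,0,0,0]
  gripper: -1

```text
time: 64.9
ee_pos: [0.4035, 0.1906, 0.1627]
orientation: [[-0.088, 0.996, -0.001], [0.996, 0.088, -0.0], [-0.0, -0.001, -1.0]]
wrist_force: [0.8, -1.1, -0.3]
gripper_width: 0.007
grip_force: 0.0
```

Request:
play_rows:
  motion:
    - [-0.1,0.3,0,0,0,0]
    - [-0.1,0.6,0,0,0,0]
    - [-0.1,0.9,0,0,0,0]
    - [-0.1,1,0,0,0,0]

```text
time: 65.3
ee_pos: [0.3877, 0.3404, 0.1625]
orientation: [[-0.088, 0.996, -0.001], [0.996, 0.088, -0.0], [-0.0, -0.001, -1.0]]
wrist_force: [-0.0, 0.2, 1.0]
gripper_width: -0.002
grip_force: 0.0
```

Request:
play_rows:
  motion:
    - [-0.09,0.3,0,0,0,0.006]
    - [-0.09,0.49,0,0,0,0.006]
    - [-0.09,0.49,0,0,0,0.006]
    - [-0.09,0.49,-0.4,0,0,0.006]
    - [-0.09,0.49,-0.4,0,0,0.006]
    - [-0.09,0.49,-0.4,0,0,0.006]

```text
time: 65.9
ee_pos: [0.375, 0.4059, 0.102]
orientation: [[-0.087, 0.996, -0.003], [0.996, 0.087, -0.005], [-0.004, -0.003, -1.0]]
wrist_force: [-0.5, -0.1, 0.6]
gripper_width: -0.0
grip_force: 0.0
```

```bash
python3 -c "
from h import *
s=show();print(case(s['ee_pos']));goto(cw(0,.130,.047))"
```

```text
t 65.9 pos [0.375  0.4059 0.102 ] strip [-0.127   0.4401  0.102 ] phi -0.3 yawerr 5.02 rolly -0.18 F [-0.5 -0.1  0.6] w -0.0 gf 0.0 J [-89.  44.  53. 110. -46.  50.  -7.]
[-0.001  0.132  0.102]
shift [ 0.008 -0.013 -0.367]
```

Request:
play_rows:
  motion:
    - [0,0,-0.15,0,0,0]
    - [0,0,-0.3,0,0,0]
    - [0,0,-0.355,0,0,0]
    - [0,0,-0.355,0,0,0]
    - [0,0,-0.355,0,0,0]

```text
time: 66.4
ee_pos: [0.377, 0.408, 0.0515]
orientation: [[-0.088, 0.996, 0.001], [0.996, 0.088, 0.0], [0.0, 0.001, -1.0]]
wrist_force: [-0.7, -0.2, -0.2]
gripper_width: 0.001
grip_force: 0.0
```

Request:
play_rows:
  motion:
    - [0.01,-0.1,0,0,0,0]
    - [0.02,-0.2,0,0,0,0]
    - [0.03,-0.35,0,0,0,0]
    - [0.04,-0.5,0,0,0,0]
    - [0.055,-0.65,0,0,0,0]
    - [0.068,-0.85,0,0,0,0]
    - [0.068,-0.85,0,0,0,0]
    - [0.068,-0.85,0,0,0,0]

```text
time: 67.2
ee_pos: [0.3865, 0.2787, 0.0506]
orientation: [[-0.085, 0.996, -0.0], [0.996, 0.085, -0.0], [-0.0, -0.0, -1.0]]
wrist_force: [-0.0, 1.2, -0.1]
gripper_width: -0.001
grip_force: 0.0
```

```bash
python3 -c "
from h import *
s=show();print(case(s['ee_pos']))"
```

```text
t 67.2 pos [0.3865 0.2787 0.0506] strip [-0.1189  0.3126  0.0506] phi -0.0 yawerr 4.9 rolly -0.02 F [-0.   1.2 -0.1] w -0.001 gf 0.0 J [-77.  42.  48. 122. -52.  39.  11.]
[0.0002 0.0042 0.0506]
```

Request:
play_rows:
  motion:
    - [0.005,-0.06,0,0,0,0]
    - [0.01,-0.12,0,0,0,0]
    - [0.015,-0.18,0,0,0,0]
    - [0.018,-0.22,0,0,0,0]
    - [0.02,-0.25,0,0,0,0]
    - [0.02,-0.25,0,0,0,0]

```text
time: 67.8
ee_pos: [0.3895, 0.2419, 0.0501]
orientation: [[-0.087, 0.996, -0.0], [0.996, 0.087, -0.001], [-0.001, -0.0, -1.0]]
wrist_force: [0.3, -0.3, -0.2]
gripper_width: -0.005
grip_force: 0.0
```

```bash
python3 -c "
from h import *
s=show();print(case(s['ee_pos']))"
```

```text
t 67.8 pos [0.3895 0.2419 0.0501] strip [-0.1169  0.2758  0.0501] phi -0.1 yawerr 5.01 rolly -0.01 F [ 0.3 -0.3 -0.2] w -0.005 gf 0.0 J [-74.  41.  47. 125. -52.  37.  16.]
[ 0.0003 -0.0327  0.0501]
```

Nearly shut, with no stop force yet. I'll keep pushing slowly.

Request:
play_rows:
  motion:
    - [0.003,-0.03,-0.01,0,0,0]
    - [0.005,-0.06,-0.01,0,0,0]
    - [0.007,-0.09,-0.01,0,0,0]
    - [0.007,-0.09,-0.01,0,0,0]
    - [0.007,-0.09,-0.01,0,0,0]

```text
time: 68.3
ee_pos: [0.3898, 0.2378, 0.0487]
orientation: [[-0.095, 0.996, -0.002], [0.995, 0.095, 0.01], [0.01, -0.001, -1.0]]
wrist_force: [-1.8, 23.3, -5.5]
gripper_width: -0.001
grip_force: 11.1
```

```bash
python3 -c "
from h import *
s=show();print(case(s['ee_pos']))"
```

```text
t 68.3 pos [0.3898 0.2378 0.0487] strip [-0.1167  0.2717  0.0487] phi 0.6 yawerr 5.44 rolly -0.07 F [-1.8 23.3 -5.5] w -0.001 gf 11.1 J [-73.  40.  46. 125. -53.  37.  18.]
[ 0.0003 -0.0368  0.0487]
```

The cover is at its shut stop (23 N at the predicted place). I'll back off, check everything, then hand in.

Request:
play_rows:
  motion:
    - [0,0.15,0,0,0,0]
    - [0,0.2,0.2,0,0,0]
    - [0,0.2,0.6,0,0,0]
    - [0,0.2,1,0,0,0]
    - [0,0,1,0,0,0]
    - [0,-0.5,1,0,0,0]
    - [0,-1,1,0,0,0]
    - [0,-1,1,0,0,0]

```text
time: 69.1
ee_pos: [0.39, 0.0776, 0.1985]
orientation: [[-0.09, 0.996, 0.0], [0.996, 0.09, -0.001], [-0.001, 0.0, -1.0]]
wrist_force: [0.8, -0.2, -0.0]
gripper_width: -0.002
grip_force: 0.0
```

Request:
play_rows:
  motion:
    - [0.2,-0.3,0,0,0,0]
    - [0.3,-0.6,0,0,0,0]
    - [0.3,-0.9,0,0,0,0]
    - [0.3,-0.9,0,0,0,0]
    - [0.3,-0.9,0,0,0,0]
    - [0.3,-0.9,0,0,0,0]

```text
time: 69.7
ee_pos: [0.4351, -0.0547, 0.1983]
orientation: [[-0.09, 0.996, -0.001], [0.996, 0.09, -0.0], [-0.0, -0.001, -1.0]]
wrist_force: [-0.3, 0.7, -0.1]
gripper_width: 0.002
grip_force: 0.0
```

```bash
python3 - <<'E'
from h import *
show();d=cam('top');W=np.nan_to_num(cloud(d),nan=9);q=W-CC;X=q@cx;Y=q@cy;Z=W[...,2]
m=(abs(X)<.05)&(abs(Y)<.2)&(Z>.050)&(Z<.07);print('bar',m.sum(),np.percentile(Y[m],[2,50,98]).round(4))
q=W-np.append(C,0);x=q@t;y=q@s_
for a,b in((.045,.075),(.013,.027)):
    m=(abs(x)<.04)&(y>.1)&(y<.26)&(Z>a)&(Z<b);print('card',m.sum(),np.percentile(x[m],[2,50,98]).round(4),np.percentile(y[m],[2,50,98]).round(4))
print('roll/pad');blobs(d,.01,.03,(.3,.6),(0,.41))
E
```

```text
t 69.7 pos [ 0.4351 -0.0547  0.1983] strip [-0.0792 -0.0219  0.1983] phi -0.0 yawerr 5.14 rolly -0.06 F [-0.3  0.7 -0.1] w 0.002 gf 0.0 J [-50.  22.  63. 123. -26.  50.  34.]
bar 76 [-0.0589 -0.0535 -0.0473]
card 86 [0.0042 0.0072 0.0101] [0.1566 0.1925 0.2278]
card 219 [-0.0101 -0.0017  0.0187] [0.1497 0.1888 0.2343]
roll/pad
403 rect [516.3 365. ] [61.2 62.8] z 0.0258 dir -25.0 bgr [ 92. 182. 216.]
240 rect [513.  163.2] [30.4 96. ] z 0.0299 dir 3.9 bgr [ 94. 138. 178.]
252 rect [395.3  71.7] [55.  59.9] z 0.0249 dir 57.0 bgr [ 48.  60. 183.]
```

```bash
python3 -c "
from plant import arm
print(arm.finish_job())"
```

```text
the job is handed in; nothing more can be done
None
```

I handed the job in at about 70 s; no verdict came back. By my last measurements the stick was walked two steps, the price card stands on the strip at its mark, the stick and both pens (no third found) lie in the case, and the cover is shut.

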